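# Start the sake-cup warmer with its loose D-shaft knob

### The arm

A 7-joint arm with a two-finger parallel gripper is mounted at the origin on the work surface. World frame = base frame: x ahead of the robot, y to its left, z up, the work surface at z = 0. Lengths are in m, angles in rad, forces in N, time in s.
With the tool pointing down it reaches from about 0.4 to 0.9 m from the base axis. Payload 5.5 kg.
Tool frame: the origin (TCP) lies between the finger pads; the fingertips stand 25 mm ahead of it and the grasp point (between the pads) lies 6 mm ahead of it; x points along the fingers, y is the direction in which the jaws open and shut, and the axes are right-handed (so a half turn about x gives the same grasp; the last joint's range is limited). The gripper opens to 85 mm and grips with 20 to 120 N. Pads are 22 mm wide; open, the fingers measure 114 mm over their backs; the gripper's body (76 mm by 85 mm) begins 54 mm behind the grasp point. The pads swing forward as they close: fully open they stand 13 mm farther back than shut.
Start: joints at [-0.932, 0.501, -0.427, 1.55, 0.221, 1.138, -0.21], TCP at [0.239, 0.605, 0.256] pointing down, gripper open.
Joint ranges: [-2.88, 2.88], [-0.31, 2.03], [-1.54, 1.56], [0.2, 2.42], [-1.41, 4.55], [0.19, 2.02], [-2.57, 2.57]. Speed limits (rad/s): [2.57, 2.57, 3.14, 3.14, 3.14, 3.14, 3.14].

### API

Orientations are given as a rotation vector (axis times angle).
In Python, from station import r gives the robot as it stands. The module is installed in compiled form; this text tells all that it offers.
- The arm moves only by the tool move_arm, never from a script. Its arguments are lists of equal length, an entry for each row: "offset": the shift along the tool's x, y, z in mm, a list of three; "dr": the turn, a rotation vector about the tool's x, y, z in units of 5 degrees (1.0 is 5 degrees), a list of three; "gripper": the gripper command: -1 is fully open, 1 is shut, values between are in proportion. In form: {"offset": [[x, y, z], ...], "dr": [[rx, ry, rz], ...], "gripper": [gripper, ...]}. A call has exactly 5 rows; each row shifts and turns the pose as measured when the row begins, along the tool's axes as they then stand; what a row does not reach is not made up. A row lasts 1/12 s, in which the tool goes at most 41.7 mm and 7.16 degrees, less where a joint would pass 70% of its speed; a pose out of reach is approached as far as the arm can. A call with a gripper value outside its range is refused whole. The fingers move at their own pace and stop on an object; "grip_force" is the grip in N (left out, the last holds). Time passes only in rows, so rows that do not move let the fingers close, or fill a call up. It gives the time, the measured TCP pose, the force and the opening at its end, in the units of the state.
- r.observe(): the state, without advancing time (a new reading comes with each control period).
- r.get_image(name): name is "scene" or "top"; returns the picture (384x512x3 uint8, red, green, blue); there is no depth.
- r.camera_info(name): a dict with "fx", "fy", "cx", "cy" (pixels), "k1" (the pictures are not rectified: a ray, as slopes to the right and down, at radius r is drawn at 1 + k1 r^2 times it, then the intrinsics apply), "rvec" (rotation vector, rad) and "tvec" (3), from world to camera coordinates, as OpenCV has them. Camera axes: x right, y down, z forward; pixel columns grow to the right and rows downward; lengths in m; the calibration is good to about 2 mm. A picture is of the moment at which its call begins. camera_info takes no time and is no camera call.
- r.job_done(): hands the job in, once; it reports no verdict.
The state is a dict: "time": time; "joint_positions": joint angles; "qvel": joint speeds; "joint_efforts": joint torques, N m; "tcp_pos": TCP position; "eef_rot": TCP orientation; "contact_force": force on the tool from outside, world axes, zero at the start; "moment": the same for the moment, N m; "opening": finger opening in m.
Only numpy, scipy, OpenCV 4.12 (cv2) and the standard library are available. Lean on these libraries where they do the work, as an engineer would, in place of code of your own. Each camera call takes 0.05 s, during which the arm holds its last target.

### The job

Warm the sake cup: stand the pewter cup upright in the middle of the warmer's small raised plate and let go of it, then take the loose black control knob from the piece stand, turn it so that its D-shaped bore matches the warmer's D-shaft, push it fully onto the shaft and press it down against the spring to the stop. Do not put the knob down or let go: finish while still holding it pressed down, with the cup still standing on the plate, and leave the incense holder, the flask and the tea caddy undisturbed.

Things in the scene. Friction and masses are not known exactly. Their poses are not given: they have to be found in the camera images.
- cup_mid (a point): Centre (half-way up) of the open pewter sake cup, loose, about 0.14 kg, 48 mm high, 52 mm across at the rim and 42 mm across at the foot, wall 3 mm, no handle. It starts upright on the round black cast-iron trivet (120 mm across, top 16 mm above the table, fixed). z is up along the cup's axis.
- plate_top (a point): Centre of the top face of the warmer's small round steel plate, 48 mm across, on a post; it stands 70 mm above the table and 25 mm above the warmer's deck. The warmer is a fixed black box, 130 x 240 mm and 45 mm high; plate and D-shaft stand 130 mm apart along its long side.
- knob_mid (a point): Centre (half-way up) of the loose solid-metal black control knob, about 0.14 kg, 38 mm high; from above an oblong 36 mm long (its x) and 26 mm wide (its y): straight parallel sides 26 mm apart to grip, +x end flat and red with a white line on top beside it, -x end round. Starts upright, bore down, on a chestnut piece stand (fixed, top 110 mm square, 55 mm above the table). z is up.
- knob_bore (a point): Centre of the closed inner end of the knob's D-shaped bore: on the knob's axis, 16 mm above its underside and 3 mm below knob_mid, same axes. The bore is open below, radius 9 mm; its flat, 3.5 mm from the axis, is on the +x (red) side.
- stem_top (a point): Top centre of the warmer's upright steel D-shaft, 16 mm across, with a red-painted flat 2.5 mm from the axis that looks along this frame's +x. Stands 30 mm above the deck, 75 mm above the table, at rest; its top 3 mm are slimmer. The knob goes on only with its +x along this +x (to about 0.2 rad, with some play); fully on, the bore's end rests on this point, and the two sink together when pressed.
- spindle (a joint): Turn of the D-shaft about its upright axis relative to the warmer (rad, counter-clockwise from above). It differs from start to start, turns with a light friction of 0.03 N m, stays where it is left and need not be turned.
- stem (a joint): How far the D-shaft is pressed down: 0 m at rest, 0.008 m at its stop; a spring pushes back with 3 N at the start and 9 N at the stop and raises it again when it is let go.
- incense: Blue porcelain incense holder, loose, 64 mm across and 34 mm high with a thin stick up to 83 mm, in front of the warmer on the robot's side. Origin at the centre of its underside. Leave alone.
- flask: White porcelain sake flask, loose, 72 mm across, 130 mm high, behind the warmer. Origin at the centre of its underside. Leave alone.
- caddy: Round tin tea caddy, green band, loose, 74 mm across, 90 mm high, behind the warmer to the left. Origin at the centre of its underside. Leave alone.
Mind the look-alikes: they are no part of the job. Of the things like the part that bears knob_mid, leave any that is blue or turquoise; of the rest the smaller one is meant.

How it is judged:
By the outcome, as a careful person would: the job done as asked, in the order asked, and still so for the second after the job is handed in, while the arm keeps its last pose, push and grip.
It also fails if it takes over 54 s, if anything falls off the work surface, if the arm or the gripper's body presses on something with over 40 N, if the wrist force passes 120 N, or if a joint passes its speed limit or range.

## Working session

There is one attempt and no reset: what is moved stays moved. The work goes in short steps, Python scripts to look and compute and a tool call to move; the robot and the scene stay as the last step left them, time stands still between calls to the robot, and variables do not carry over. Pictures are saved under pics/ and viewed, and the job is handed in when it is done.

Besides the shell and the picture viewer there is one more tool, called after "Emit:" as name(argument=value, ...) on one line, values as JSON. move_arm: Moves the arm, as the interface text tells. Its arguments: {"type":"object","properties":{"offset":{"type":"array"},"dr":{"type":"array"},"gripper":{"type":"array"},"grip_force":{"type":"number"}},"required":["offset","dr","gripper"]}

```bash
mkdir -p pics
python3 - <<'E'
from station import r
import cv2,numpy as np
s=r.observe()
for k,v in s.items(): print(k,np.round(v,4))
for n in("scene","top"):
    print(n,r.camera_info(n))
    cv2.imwrite(f"pics/{n}0.png",cv2.cvtColor(r.get_image(n),cv2.COLOR_RGB2BGR))
E
```

```text
time 0.0
joint_positions [-0.9318  0.5018 -0.4268  1.5515  0.2208  1.1383 -0.2103]
qvel [ 0.0019 -0.001   0.0005  0.0008 -0.0007 -0.0023 -0.0003]
joint_efforts [ 1.00000e-04 -5.69520e+01 -5.81710e+00 -2.80949e+01  1.05000e-02
  1.17000e-02 -0.00000e+00]
tcp_pos [0.2384 0.604  0.2553]
eef_rot [ 0.2933  1.551  -0.2964]
contact_force [-0.5741 -0.2195 -0.5563]
moment [-0.0172  0.0371 -0.021 ]
opening 0.0853
scene {'fx': 474.4213154815294, 'fy': 474.4213154815294, 'cx': 250.61322169418423, 'cy': 183.59930015740957, 'k1': 0.045156266633466544, 'rvec': array([ 0.91642375,  2.50231177, -1.06658253]), 'tvec': array([ 0.43546608, -0.20938521,  1.5168633 ])}
top {'fx': 430.0119884515617, 'fy': 430.0119884515617, 'cx': 251.34141604461678, 'cy': 192.0858752115847, 'k1': -0.10274808823933348, 'rvec': array([ 2.13452907, -2.09969908,  0.16887359]), 'tvec': array([0.03334502, 0.61204074, 1.02816761])}
```

View pics/scene0.png

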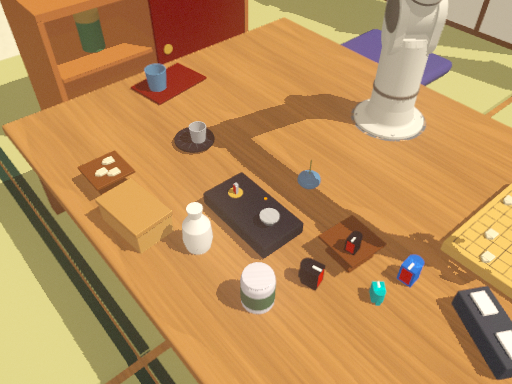

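View pics/top0.png

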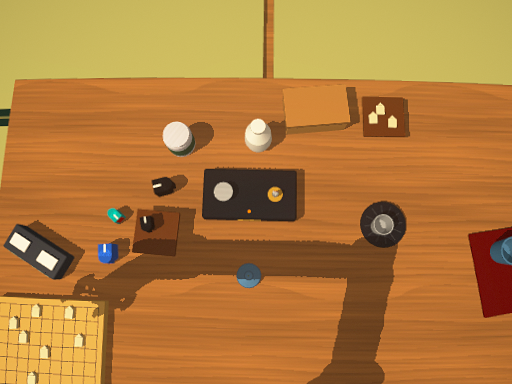

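The black knobs are at top (147,222), on the stand, and (163,186), on the table. The blue one is at (108,252) and the turquoise one at (115,215). For the cup, the pewter one is on the trivet at (383,224), and a blue one sits on a red mat at (503,250). I'll check these in close crops.

```bash
cat > h.py <<'E'
from station import r
import cv2,numpy as np
from scipy.spatial.transform import Rotation as R
def ci(n):
    c=r.camera_info(n);Rm=R.from_rotvec(c['rvec']).as_matrix();return c,Rm,np.array(c['tvec'])
def proj(n,P):
    c,Rm,t=ci(n);p=np.atleast_2d(P)@Rm.T+t;s=p[:,:2]/p[:,2:]
    s=s*(1+c['k1']*(s**2).sum(1,keepdims=True));return s*[c['fx'],c['fy']]+[c['cx'],c['cy']]
def ray(n,uv):
    c,Rm,t=ci(n);d=(np.array(uv,float)-[c['cx'],c['cy']])/[c['fx'],c['fy']]
    s=d.copy()
    for _ in range(20): s=d/(1+c['k1']*(s@s))
    return -Rm.T@t, Rm.T@np.array([*s,1])
def onz(n,uv,z):
    o,d=ray(n,uv);return o+d*(z-o[2])/d[2]
def tri(ua,ub):
    oa,da=ray('scene',ua);ob,db=ray('top',ub)
    A=np.c_[da,-db];x=np.linalg.lstsq(A,ob-oa,rcond=None)[0]
    pa=oa+da*x[0];pb=ob+db*x[1];return (pa+pb)/2,np.linalg.norm(pa-pb)
def snap(n,name):
    im=cv2.cvtColor(r.get_image(n),cv2.COLOR_RGB2BGR);cv2.imwrite(f'pics/{name}.png',im);return im
def crop(im,x0,y0,x1,y1,k,name):
    cv2.imwrite(f'pics/{name}.png',cv2.resize(im[y0:y1,x0:x1],None,fx=k,fy=k,interpolation=cv2.INTER_CUBIC))
E
python3 - <<'E'
from h import *
for n in('scene','top'): print(n,'cam at',ray(n,(250,190))[0], 'tcp px',proj(n,r.observe()['tcp_pos']),'base',proj(n,[0,0,0]))
t=cv2.imread('pics/top0.png');s=cv2.imread('pics/scene0.png')
crop(t,95,160,195,270,5.4,'c_top_knob');crop(s,280,210,440,320,5,'c_sc_knob')
crop(t,195,160,305,230,7,'c_top_warm');crop(s,160,110,320,260,4,'c_sc_warm')
for nm,uv,z in [('trivet',(383,224),.016),('cup rim',(383,224),.064),('plate',(223,191),.07),('stem',(275,193),.075),('stand',(157,232),.055),('knob',(147,222),.093),('inc',(248,275),.03),('flask',(258,135),.06),('caddy',(177,137),.09),('bigknob',(163,186),.04)]: print(nm,onz('top',uv,z))
print(R.from_rotvec(r.observe()['eef_rot']).as_matrix().round(3))
E
```

```text
scene cam at [1.1335846  0.66441163 0.89882718] tcp px [[599.38185945 201.10712925]] base [[387.4357153  117.81092309]]
top cam at [0.4170434  0.01873972 1.12185472] tcp px [[-24.57211885 348.09221285]] base [[264.77809043 438.71314064]]
trivet [ 0.53961827 -0.29831616  0.016     ]
cup rim [ 0.53429786 -0.28455424  0.064     ]
plate [0.6105326  0.11378168 0.07      ]
stem [ 0.60646223 -0.01557518  0.075     ]
stand [0.50643196 0.27800496 0.055     ]
knob [0.52703668 0.2947529  0.093     ]
inc [0.4050089 0.0485215 0.03     ]
flask [0.76041828 0.02887772 0.06      ]
caddy [0.74349702 0.23252089 0.09      ]
bigknob [0.62694198 0.27260618 0.04      ]
[[-0.001  0.367  0.93 ]
 [-0.002  0.93  -0.367]
 [-1.    -0.002 -0.   ]]
```

Run:
```python
import cv2,numpy as np
a=[cv2.imread(f'pics/{n}.png') for n in('c_top_knob','c_sc_knob','c_top_warm','c_sc_warm')]
print([x.shape for x in a])
```

```text
[(594, 540, 3), (550, 800, 3), (490, 770, 3), (600, 640, 3)]
```

View pics/c_top_knob.png

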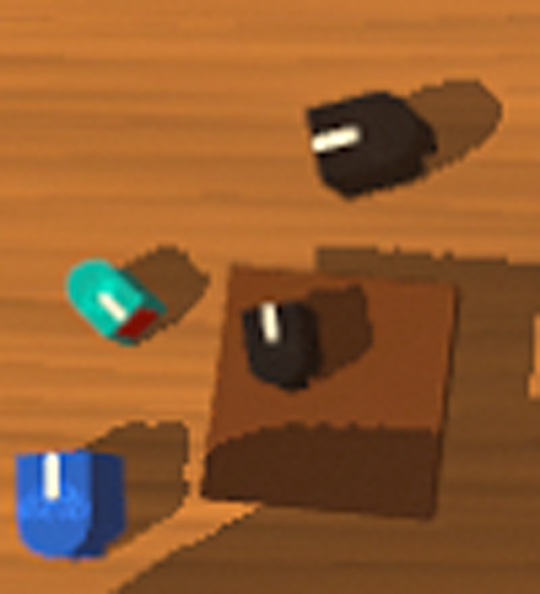

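View pics/c_sc_knob.png

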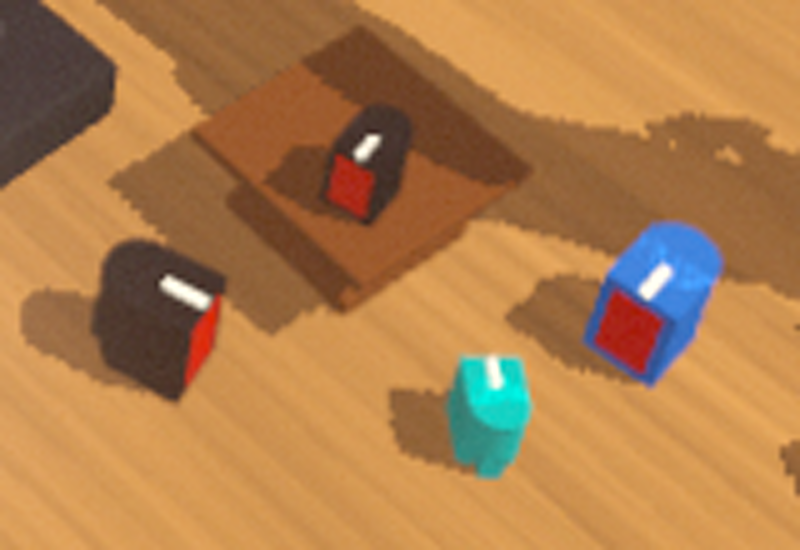

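View pics/c_top_warm.png

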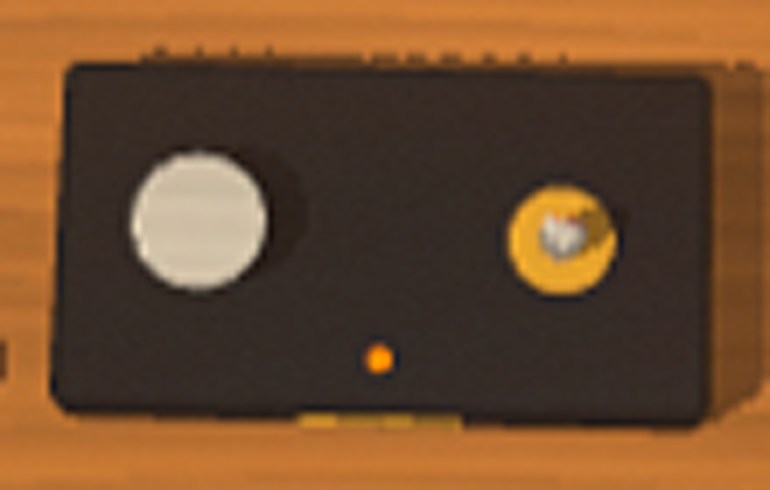

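View pics/c_sc_warm.png

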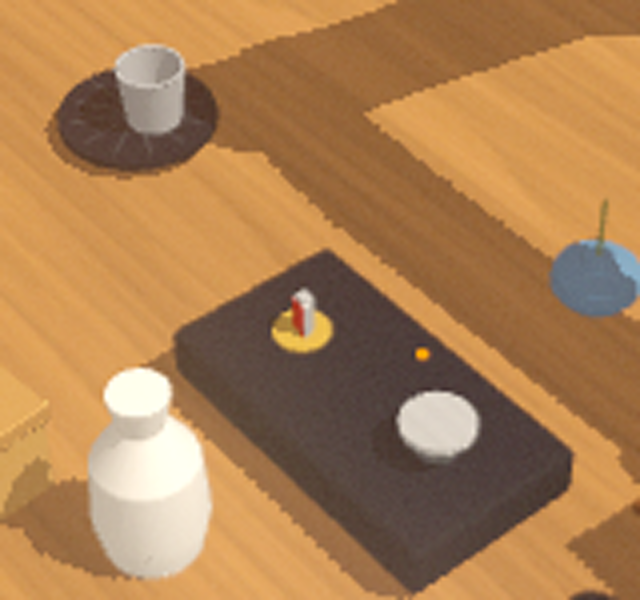

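Run:
```python
from h import *
t=cv2.imread('pics/top0.png');s=cv2.imread('pics/scene0.png')
def gray(im,box,vmin,smax=60):
    h=cv2.cvtColor(im,cv2.COLOR_BGR2HSV);x0,y0,x1,y1=box
    m=np.zeros(im.shape[:2],np.uint8);m[y0:y1,x0:x1]=((h[...,1]<smax)&(h[...,2]>vmin))[y0:y1,x0:x1]*255
    c=max(cv2.findContours(m,cv2.RETR_EXTERNAL,cv2.CHAIN_APPROX_NONE)[0],key=cv2.contourArea)
    return c
for n,im,box in(('top',t,(362,204,404,244)),('scene',s,(185,118,212,146))):
    c=gray(im,box,95);e=cv2.fitEllipse(c);print(n,'cup',e,cv2.boundingRect(c),cv2.contourArea(c))
for n,im,box in(('top',t,(205,170,240,212)),('scene',s,(250,203,290,230))):
    c=gray(im,box,130);e=cv2.fitEllipse(c);print(n,'plate',e,onz(n,e[0],.07))
def stk(im,box,k,nm): crop(im,*box,k,nm)
crop(t,362,204,404,244,14,'z1');crop(s,180,112,220,152,14,'z2')
a,b=[cv2.resize(cv2.imread(f'pics/{z}.png'),(390,390)) for z in('z1','z2')]
crop(t,262,180,290,208,14,'z3');crop(s,220,174,248,202,14,'z4')
c,d=[cv2.resize(cv2.imread(f'pics/{z}.png'),(390,390)) for z in('z3','z4')]
cv2.imwrite('pics/zz_cup.png',np.hstack([a,b]));cv2.imwrite('pics/zz_stem.png',np.hstack([c,d]))
```

```text
top cup ((382.18157958984375, 224.33499145507812), (20.066856384277344, 22.257917404174805), 76.13973236083984) (371, 214, 23, 21) 347.5
scene cup ((197.4709014892578, 131.5972137451172), (16.646615982055664, 23.074689865112305), 171.22360229492188) (188, 121, 18, 23) 291.5
top plate ((222.9542999267578, 191.13223266601562), (18.07888412475586, 18.280269622802734), 179.2027130126953) [0.61019586 0.11388575 0.07      ]
scene plate ((269.188720703125, 215.43699645996094), (15.431305885314941, 20.02738380432129), 95.86238861083984) [0.61172383 0.11643011 0.07      ]
```

View pics/zz_cup.png

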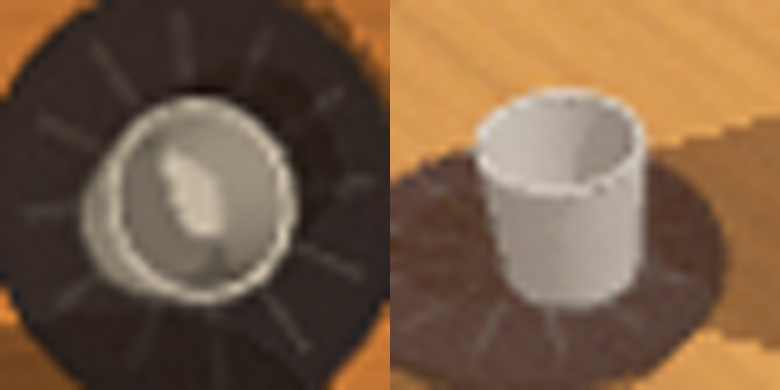

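View pics/zz_stem.png

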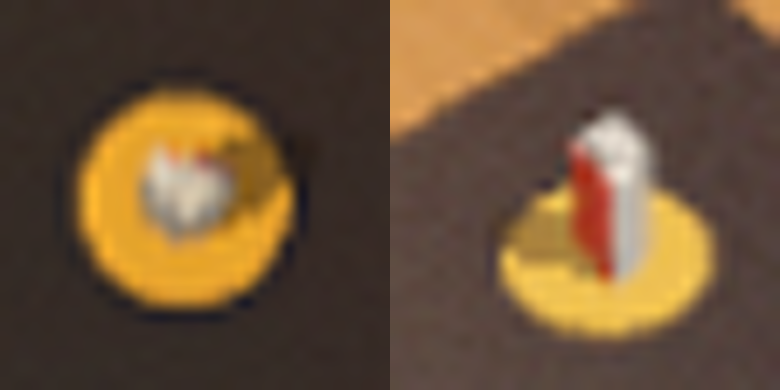

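Run:
```python
from h import *
print('cup rim top',onz('top',(383.8,224.0),.064),'scene',onz('scene',(197.0,126.1),.064))
for z in(.045,.047): print('disc top',onz('top',(274.8,193.6),z),'scene',onz('scene',(235.1,192.2),z))
A=(onz('top',(274.8,193.6),.046)+onz('scene',(235.1,192.2),.046))/2
P=onz('top',(222.95,191.1),.07);Q=onz('scene',(269.2,215.4),.07);print('plate-axis top',P-onz('top',(274.8,193.6),.046),'sc',Q-onz('scene',(235.1,192.2),.046))
# red mask
for n,im,box in(('scene','scene0',(225,175,246,200)),('top','top0',(268,186,283,202))):
    i=cv2.imread(f'pics/{im}.png').astype(int);x0,y0,x1,y1=box
    b,g,rr=i[...,0],i[...,1],i[...,2]
    ys,xs=np.nonzero(((rr>g*1.6+20)&(g<b*1.9)&(rr>90))[y0:y1,x0:x1]);print(n,sorted(zip(ys+y0,xs+x0)))
for deg in range(-60,61,10):
    th=np.deg2rad(deg);c,s=np.cos(th),np.sin(th)
    e=[[A[0]+c*.0025-s*k*.0076,A[1]+s*.0025+c*k*.0076,.0] for k in(1,-1)]
    o=[]
    for z in(.046,.072):
        for p in e: o.append(proj('scene',[p[0],p[1],z])[0])
    f=np.mean([proj('top',[p[0],p[1],.06])[0] for p in e],0)
    print(deg,np.round(o,1).tolist(),'topred',f.round(1))
```

```text
cup rim top [ 0.5343205  -0.28656477  0.064     ] scene [ 0.53416789 -0.28404083  0.064     ]
disc top [ 0.61033288 -0.01606326  0.045     ] scene [ 0.60897728 -0.01584399  0.045     ]
disc top [ 0.60997389 -0.01599862  0.047     ] scene [ 0.61020612 -0.01425056  0.047     ]
plate-axis top [1.23989209e-04 1.29929895e-01 2.40000000e-02] sc [0.00203321 0.13140685 0.024     ]
scene [(np.int64(185), np.int64(233)), (np.int64(186), np.int64(233)), (np.int64(186), np.int64(234)), (np.int64(187), np.int64(233)), (np.int64(187), np.int64(234)), (np.int64(187), np.int64(235)), (np.int64(188), np.int64(234)), (np.int64(188), np.int64(235)), (np.int64(189), np.int64(234)), (np.int64(189), np.int64(235)), (np.int64(190), np.int64(234)), (np.int64(190), np.int64(235)), (np.int64(191), np.int64(234)), (np.int64(191), np.int64(235)), (np.int64(192), np.int64(235))]
top []
-60 [[232.9, 193.9], [235.1, 189.9], [232.6, 186.6], [234.8, 182.6]] topred [275.7 192.2]
-50 [[233.3, 194.1], [234.5, 190.0], [233.1, 186.8], [234.3, 182.6]] topred [275.6 192.1]
-40 [[233.8, 194.3], [234.0, 190.1], [233.6, 186.9
[... 231 characters left out ...]
, 194.3], [232.6, 190.7], [235.3, 187.0], [232.3, 183.3]] topred [275.  191.8]
0 [[236.0, 194.2], [232.3, 191.0], [235.8, 186.9], [232.0, 183.6]] topred [274.8 191.7]
10 [[236.5, 194.0], [232.0, 191.3], [236.3, 186.7], [231.7, 184.0]] topred [274.6 191.8]
20 [[236.9, 193.8], [231.8, 191.7], [236.7, 186.5], [231.6, 184.4]] topred [274.5 191.8]
30 [[237.3, 193.5], [231.8, 192.1], [237.1, 186.2], [231.5, 184.7]] topred [274.3 191.9]
40 [[237.6, 193.2], [231.8, 192.5], [237.4, 185.8], [231.5, 185.1]] topred [274.2 192. ]
50 [[237.9, 192.8], [231.9, 192.8], [237.7, 185.5], [231.6, 185.5]] topred [274.  192.1]
60 [[238.0, 192.5], [232.1, 193.2], [237.8, 185.1], [231.8, 185.9]] topred [273.9 192.2]
```

The target knob is the smaller black one, on the stand. The big black one on the table, the blue and the turquoise are look-alikes. The flat faces about -6° from world +x. Cup is at about (0.534,-0.285), plate at about (0.611,0.115).

Emit:
move_arm(offset=[[0, -26, 32], [0, -26, 32], [0, -26, 32], [0, -26, 32], [0, -26, 32]], dr=[[0, 0, 0], [0, 0, 0], [0, 0, 0], [0, 0, 0], [0, 0, 0]], gripper=[-1, -1, -1, -1, -1], grip_force=40)

```text
time: 0.52
tcp_pos: [0.3318, 0.4281, 0.2509]
eef_rot: [0.279, 1.563, -0.28]
contact_force: [1.1, 1.0, 1.0]
opening: 0.0852
```

Emit:
move_arm(offset=[[0, -26, 32], [0, -26, 32], [0, -26, 32], [0, -26, 32], [0, -26, 32]], dr=[[0, 0, 0], [0, 0, 0], [0, 0, 0], [0, 0, 0], [0, 0, 0]], gripper=[-1, -1, -1, -1, -1])

```text
time: 0.93
tcp_pos: [0.4347, 0.2466, 0.2484]
eef_rot: [0.277, 1.565, -0.281]
contact_force: [1.4, 1.1, 0.5]
opening: 0.0856
```

Emit:
move_arm(offset=[[0, -35, 21.5], [0, -35, 21.5], [0, -35, 21.5], [0, -35, 21.5], [0, -35, 21.5]], dr=[[0, 0, 0], [0, 0, 0], [0, 0, 0], [0, 0, 0], [0, 0, 0]], gripper=[-1, -1, -1, -1, -1])

```text
time: 1.35
tcp_pos: [0.4751, 0.0425, 0.2472]
eef_rot: [0.278, 1.564, -0.281]
contact_force: [0.6, 0.2, -0.5]
opening: 0.0854
```

Emit:
move_arm(offset=[[0, -35, 21.5], [0, -35, 21.5], [0, -35, 21.5], [0, -35, 21.5], [0, -35, 21.5]], dr=[[0, 0, 0], [0, 0, 0], [0, 0, 0], [0, 0, 0], [0, 0, 0]], gripper=[-1, -1, -1, -1, -1])

```text
time: 1.77
tcp_pos: [0.5121, -0.1624, 0.2461]
eef_rot: [0.278, 1.566, -0.281]
contact_force: [0.6, 0.3, 0.6]
opening: 0.0855
```

```bash
cat > st.py <<'E'
from h import *
import sys
s=r.observe();M=R.from_rotvec(s['eef_rot']).as_matrix()
print('t',round(s['time'],2),'tcp',s['tcp_pos'].round(4) if hasattr(s['tcp_pos'],'round') else s['tcp_pos'],'j',np.round(s['joint_positions'],2),'open',round(float(s['opening']),4),'F',np.round(s['contact_force'],1))
print('tool x',M[:,0].round(3),'tool z yaw deg',round(np.degrees(np.arctan2(M[1,2],M[0,2])),2))
if len(sys.argv)>3:
    t=np.array([float(a) for a in sys.argv[1:4]]);print('to target, tool mm',(M.T@(t-s['tcp_pos'])*1000).round(1))
# rot correction to make tool vertical with given yaw
if len(sys.argv)>4:
    y=np.radians(float(sys.argv[4]));z=np.array([np.cos(y),np.sin(y),0]);x=np.array([0,0,-1.]);T=np.c_[x,np.cross(z,x),z]
    print('dr units',(R.from_matrix(M.T@T).as_rotvec(degrees=True)/5).round(2))
E
python3 st.py 0.534 -0.285 0.12 -20
```

```text
t 1.77 tcp [ 0.5121 -0.1624  0.2461] j [ 0.27  0.29 -0.02  1.85  0.01  1.02  1.46] open 0.0855 F [0.6 0.3 0.6]
tool x [-0.013  0.    -1.   ] tool z yaw deg -20.36
to target, tool mm [ 125.8 -106.7   64.8]
dr units [-0.07 -0.14  0.05]
```

Emit:
move_arm(offset=[[15, -35, 21.5], [15, -35, 21.5], [15, -35, 21], [30, -1.5, 1], [35, 0, 0]], dr=[[0, 0, 0], [0, -0.14, 0], [0, 0, 0], [0, 0, 0], [0, 0, 0]], gripper=[-1, -1, -1, -1, -1])

```text
time: 2.18
tcp_pos: [0.5374, -0.2954, 0.1442]
eef_rot: [0.277, 1.535, -0.3]
contact_force: [0.7, 0.8, -0.5]
opening: 0.0854
```

Emit:
move_arm(offset=[[10, 0, 0], [0, 0, 0], [0, 0, 0], [0, 0, 0], [0, 0, 0]], dr=[[0, 0, 0], [0, 0, 0], [0, 0, 0], [0, 0, 0], [0, 0, 0]], gripper=[-1, -1, -1, -1, -1])

```text
time: 2.6
tcp_pos: [0.5326, -0.2939, 0.1278]
eef_rot: [0.281, 1.548, -0.299]
contact_force: [0.9, 0.4, -0.1]
opening: 0.0855
```

```bash
python3 st.py 0.534 -0.285 0.049 -20
python3 - <<'E'
from h import *
a=snap('scene','s1');b=snap('top','t1')
crop(a,150,60,250,160,4,'a');crop(b,340,180,440,280,4,'b')
cv2.imwrite('pics/ab1.png',np.hstack([cv2.imread('pics/a.png'),cv2.imread('pics/b.png')]))
E
```

```text
t 2.6 tcp [ 0.5326 -0.2939  0.1278] j [ 0.43  0.54  0.03  1.78 -0.01  0.82  1.66] open 0.0855 F [ 0.9  0.4 -0.1]
tool x [ 0.001 -0.012 -1.   ] tool z yaw deg -21.19
to target, tool mm [78.7  9.6 -2.3]
dr units [-0.24  0.06  0.12]
```

View pics/ab1.png

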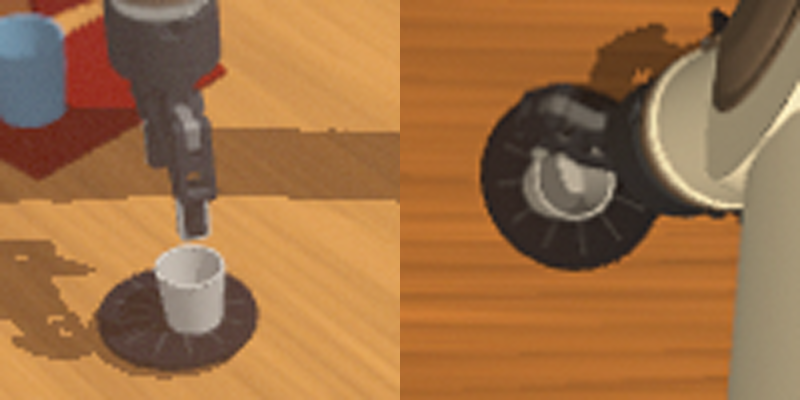

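The cup, at about scene (197,131), sits below the tool, which has overshot y by about 9 mm. I'll correct that, then descend.

Emit:
move_arm(offset=[[0, 9.6, -2.3], [0, 0, 0], [22, 0, 0], [22, 0, 0], [15, 0, 0]], dr=[[-0.2, 0, 0.12], [0, 0, 0], [0, 0, 0], [0, 0, 0], [0, 0, 0]], gripper=[-1, -1, -1, -1, -1])

```text
time: 3.12
tcp_pos: [0.5429, -0.2837, 0.0776]
eef_rot: [0.268, 1.529, -0.273]
contact_force: [0.0, -0.9, -0.5]
opening: 0.0851
```

Emit:
move_arm(offset=[[8, 0, 0], [0, 0, 0], [0, 0, 0], [0, 0, 0], [0, 0, 0]], dr=[[0, 0, 0], [0, 0, 0], [0, 0, 0], [0, 0, 0], [0, 0, 0]], gripper=[-1, -1, -1, -1, -1])

```text
time: 3.53
tcp_pos: [0.5432, -0.2818, 0.0689]
eef_rot: [0.267, 1.53, -0.27]
contact_force: [0.3, 0.2, 0.6]
opening: 0.0851
```

```bash
python3 st.py 0.534 -0.285 0.049 -20
```

```text
t 3.53 tcp [ 0.5432 -0.2818  0.0689] j [ 0.43  0.62  0.01  1.8  -0.02  0.69  1.68] open 0.0851 F [0.3 0.2 0.6]
tool x [ 0.023 -0.006 -1.   ] tool z yaw deg -19.7
to target, tool mm [19.7 -6.2 -8.1]
dr units [ 0.06  0.27 -0.03]
```

Emit:
move_arm(offset=[[0, -6, -8], [0, 0, 0], [7, 0, 0], [7, 0, 0], [0, 0, 0]], dr=[[0, 0.27, 0], [0, 0, 0], [0, 0, 0], [0, 0, 0], [0, 0, 0]], gripper=[-1, -1, -1, -1, -1])

```text
time: 3.95
tcp_pos: [0.5345, -0.2867, 0.0571]
eef_rot: [0.271, 1.55, -0.27]
contact_force: [-0.1, 0.2, -0.1]
opening: 0.0853
```

```bash
python3 st.py 0.534 -0.285 0.049 -20
```

```text
t 3.95 tcp [ 0.5345 -0.2867  0.0571] j [ 0.44  0.64  0.01  1.8  -0.01  0.69  1.69] open 0.0853 F [-0.1  0.2 -0.1]
tool x [ 0.004 -0.    -1.   ] tool z yaw deg -19.74
to target, tool mm [ 8.1  1.5 -1.1]
dr units [ 0.05  0.04 -0.01]
```

Emit:
move_arm(offset=[[7, 1.5, -1], [0, 0, 0], [0, 0, 0], [0, 0, 0], [0, 0, 0]], dr=[[0, 0, 0], [0, 0, 0], [0, 0, 0], [0, 0, 0], [0, 0, 0]], gripper=[-1, -1, 0, 1, 1], grip_force=40)

```text
time: 4.37
tcp_pos: [0.5333, -0.2842, 0.0477]
eef_rot: [0.271, 1.553, -0.269]
contact_force: [-0.3, -0.3, 2.8]
opening: 0.052
```

Emit:
move_arm(offset=[[0, 0, 0], [0, 0, 0], [0, 0, 0], [0, 0, 0], [0, 0, 0]], dr=[[0, 0, 0], [0, 0, 0], [0, 0, 0], [0, 0, 0], [0, 0, 0]], gripper=[1, 1, 1, 1, 1])

```text
time: 4.78
tcp_pos: [0.5336, -0.2842, 0.0482]
eef_rot: [0.271, 1.552, -0.269]
contact_force: [0.3, 0.2, -0.7]
opening: 0.0502
```

```bash
python3 st.py 0.534 -0.285 0.049 -20
```

```text
t 4.78 tcp [ 0.5336 -0.2842  0.0482] j [ 0.44  0.65  0.01  1.81 -0.01  0.68  1.68] open 0.0502 F [ 0.3  0.2 -0.7]
tool x [ 0.002  0.001 -1.   ] tool z yaw deg -19.72
to target, tool mm [-0.8 -0.6  0.7]
dr units [ 0.06  0.02 -0.02]
```

Emit:
move_arm(offset=[[-10, 0, 0], [-20, 0, 0], [-35, 0, 0], [-35, 0, 0], [-35, 0, 0]], dr=[[0, 0, 0], [0, 0, 0], [0, 0, 0], [0, 0, 0], [0, 0, 0]], gripper=[1, 1, 1, 1, 1])

```text
time: 5.2
tcp_pos: [0.5262, -0.2806, 0.1791]
eef_rot: [0.276, 1.574, -0.265]
contact_force: [1.2, -0.6, -1.8]
opening: 0.0499
```

```bash
python3 st.py 0.611 0.115 0.18 -20
python3 - <<'E'
from h import *
a=snap('scene','s2');crop(a,130,30,250,150,5,'s2c')
E
```

```text
t 5.2 tcp [ 0.5262 -0.2806  0.1791] j [ 0.43  0.47  0.02  1.75 -0.01  0.94  1.68] open 0.0499 F [ 1.2 -0.6 -1.8]
tool x [-0.018  0.011 -1.   ] tool z yaw deg -19.69
to target, tool mm [  1.8 401.  -53.5]
dr units [ 0.06 -0.24 -0.04]
```

View pics/s2c.png

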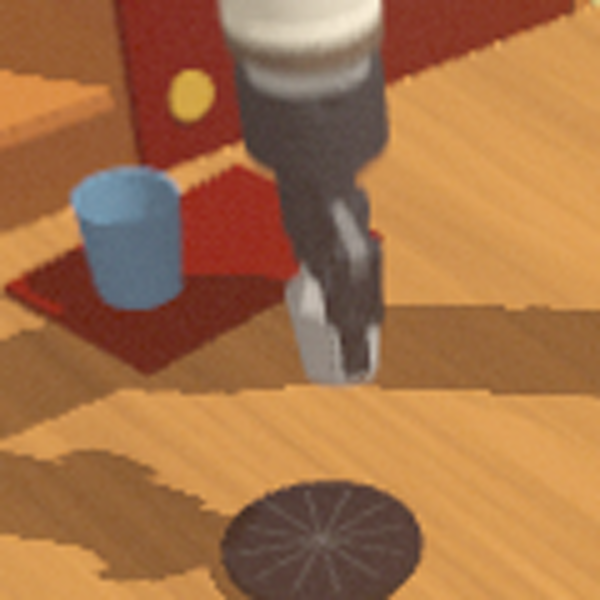

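The cup is held level and clear of the trivet. Moving it over the plate.

Emit:
move_arm(offset=[[-3, 20, -3], [-3, 30, -4], [0, 38, -5], [0, 38, -5], [0, 38, -5]], dr=[[0, -0.15, 0], [0, 0, 0], [0, 0, 0], [0, 0, 0], [0, 0, 0]], gripper=[1, 1, 1, 1, 1])

```text
time: 5.67
tcp_pos: [0.567, -0.133, 0.2034]
eef_rot: [0.28, 1.53, -0.295]
contact_force: [0.9, 0.0, -1.5]
opening: 0.05
```

Emit:
move_arm(offset=[[0, 38, -5], [0, 38, -5], [0, 38, -5], [0, 38, -5], [0, 30, -5]], dr=[[0, 0, 0], [0, 0, 0], [0, 0, 0], [0, 0, 0], [0, 0, 0]], gripper=[1, 1, 1, 1, 1])

```text
time: 6.08
tcp_pos: [0.6096, 0.0558, 0.2053]
eef_rot: [0.281, 1.526, -0.294]
contact_force: [0.7, 0.8, -0.8]
opening: 0.05
```

```bash
python3 st.py 0.611 0.115 0.14 -20
```

```text
t 6.08 tcp [0.6096 0.0558 0.2053] j [-0.09  0.44 -0.07  1.73  0.06  0.95  1.02] open 0.05 F [ 0.7  0.8 -0.8]
tool x [ 0.023 -0.013 -1.   ] tool z yaw deg -21.08
to target, tool mm [ 64.6  56.  -21.7]
dr units [-0.22  0.3   0.04]
```

Emit:
move_arm(offset=[[0, 30, -11], [0, 18, -8], [0, 0, 0], [0, 0, 0], [0, 0, 0]], dr=[[-0.1, 0.3, 0], [0, 0, 0], [0, 0, 0], [0, 0, 0], [0, 0, 0]], gripper=[1, 1, 1, 1, 1])

```text
time: 6.5
tcp_pos: [0.6076, 0.1238, 0.2066]
eef_rot: [0.271, 1.556, -0.266]
contact_force: [-0.4, -0.5, -1.9]
opening: 0.05
```

```bash
python3 st.py 0.611 0.115 0.14 -20
```

```text
t 6.5 tcp [0.6076 0.1238 0.2066] j [-0.17  0.47 -0.1   1.68  0.05  0.99  0.94] open 0.05 F [-0.4 -0.5 -1.9]
tool x [-0.001  0.003 -1.   ] tool z yaw deg -19.61
to target, tool mm [66.6 -7.3  6.3]
dr units [ 0.08 -0.02 -0.03]
```

Emit:
move_arm(offset=[[0, -7, 6], [0, 0, 0], [20, 0, 0], [22, 0, 0], [10, 0, 0]], dr=[[0, 0, 0], [0, 0, 0], [0, 0, 0], [0, 0, 0], [0, 0, 0]], gripper=[1, 1, 1, 1, 1])

```text
time: 6.92
tcp_pos: [0.6152, 0.1049, 0.1578]
eef_rot: [0.279, 1.545, -0.276]
contact_force: [-0.4, -1.3, -1.9]
opening: 0.0503
```

```bash
python3 - <<'E'
from h import *
a=snap('scene','s3');b=snap('top','t3')
crop(a,200,120,340,260,4,'a');crop(b,190,120,290,220,4,'b')
cv2.imwrite('pics/ab3.png',np.hstack([cv2.resize(cv2.imread('pics/a.png'),(400,400)),cv2.imread('pics/b.png')]))
E
python3 st.py 0.611 0.115 0.102 -20
```

```text
t 7.02 tcp [0.6146 0.1047 0.1576] j [-0.15  0.53 -0.09  1.72  0.06  0.9   0.96] open 0.05 F [-0.8 -0.1 -2.3]
tool x [ 0.006 -0.001 -1.   ] tool z yaw deg -20.29
to target, tool mm [55.5  8.3 -7.2]
dr units [-0.06  0.06 -0.02]
```

View pics/ab3.png

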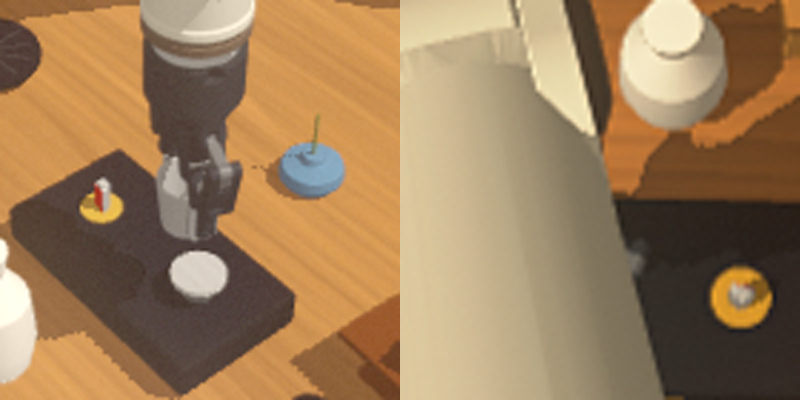

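Emit:
move_arm(offset=[[0, 6, -5], [0, 0, 0], [10, 0, 0], [10, 0, 0], [0, 0, 0]], dr=[[0, 0, 0], [0, 0, 0], [0, 0, 0], [0, 0, 0], [0, 0, 0]], gripper=[1, 1, 1, 1, 1])

```text
time: 7.43
tcp_pos: [0.6144, 0.1122, 0.1401]
eef_rot: [0.281, 1.541, -0.277]
contact_force: [-0.7, -0.3, -2.2]
opening: 0.05
```

```bash
python3 st.py 0.611 0.115 0.102 -20
```

```text
t 7.43 tcp [0.6144 0.1122 0.1401] j [-0.16  0.55 -0.09  1.73  0.06  0.86  0.94] open 0.05 F [-0.7 -0.3 -2.2]
tool x [ 0.012  0.001 -1.   ] tool z yaw deg -20.4
to target, tool mm [38.1  1.2 -4.6]
dr units [-0.08  0.12 -0.05]
```

Emit:
move_arm(offset=[[0, 1, -4], [10, 0, -1], [10, 0, 0], [6, 0, 0], [0, 0, 0]], dr=[[0, 0.1, 0], [0, 0, 0], [0, 0, 0], [0, 0, 0], [0, 0, 0]], gripper=[1, 1, 1, 1, 1])

```text
time: 7.85
tcp_pos: [0.6097, 0.1158, 0.1113]
eef_rot: [0.282, 1.551, -0.275]
contact_force: [-0.2, 0.7, -1.7]
opening: 0.05
```

```bash
python3 st.py 0.611 0.115 0.102 -20;python3 - <<'E'
from h import *
a=snap('scene','s4');crop(a,230,170,310,240,8,'s4c')
E
```

```text
t 7.85 tcp [0.6097 0.1158 0.1113] j [-0.16  0.58 -0.09  1.75  0.06  0.81  0.94] open 0.05 F [-0.2  0.7 -1.7]
tool x [ 0.002  0.004 -1.   ] tool z yaw deg -20.35
to target, tool mm [ 9.3 -0.4  1.5]
dr units [-0.07  0.01 -0.05]
```

View pics/s4c.png

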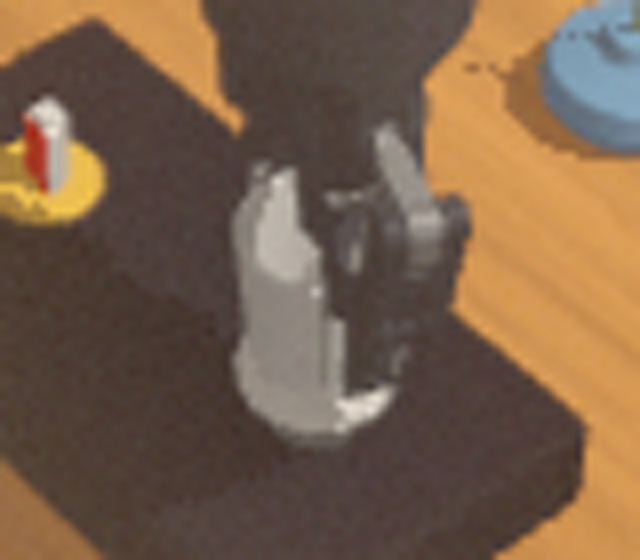

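Emit:
move_arm(offset=[[3, -0.4, 1.3], [3, 0, 0], [0, 0, 0], [0, 0, 0], [0, 0, 0]], dr=[[0, 0, 0], [0, 0, 0], [0, 0, 0], [0, 0, 0], [0, 0, 0]], gripper=[1, 1, 1, 1, 1])

```text
time: 8.32
tcp_pos: [0.6116, 0.1147, 0.1052]
eef_rot: [0.282, 1.55, -0.275]
contact_force: [-0.6, -0.5, -1.5]
opening: 0.0498
```

```bash
python3 st.py 0.611 0.115 0.102 -20;python3 - <<'E'
from h import *
a=snap('scene','s5');crop(a,230,170,310,240,8,'s5c')
E
```

```text
t 8.32 tcp [0.6116 0.1147 0.1052] j [-0.16  0.59 -0.09  1.75  0.06  0.8   0.94] open 0.0498 F [-0.6 -0.5 -1.5]
tool x [ 0.003  0.004 -1.   ] tool z yaw deg -20.37
to target, tool mm [ 3.2  0.  -0.7]
dr units [-0.07  0.02 -0.06]
```

View pics/s5c.png

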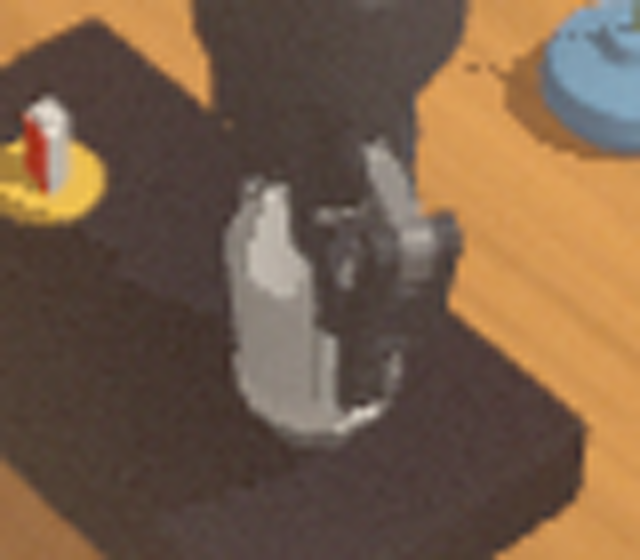

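Run:
```python
from h import *
a=np.linspace(0,2*np.pi,200)
def ext(c,rad): 
    p=proj('scene',np.c_[c[0]+rad*np.cos(a),c[1]+rad*np.sin(a),np.full(200,c[2])]);return (p.min(0).round(2),p.max(0).round(2))
print('plate',ext((.6117,.1164,.07),.024),'avg',ext((.611,.115,.07),.024))
print('rim if at tcp',ext((.6116,.1147,.121),.026),'foot',ext((.6116,.1147,.073),.021))
g=cv2.cvtColor(cv2.imread('pics/s5.png'),cv2.COLOR_BGR2GRAY)
for v in range(196,226,3): print(v,g[v,254:272].tolist())
```

```text
plate (array([259.01, 208.  ]), array([279.38, 223.09])) avg (array([258.84, 207.54]), array([279.19, 222.59]))
rim if at tcp (array([257.97, 191.9 ]), array([280.73, 208.22])) foot (array([259.86, 207.64]), array([277.7 , 220.82]))
196 [68, 62, 65, 69, 67, 79, 133, 134, 133, 178, 181, 174, 93, 62, 68, 86, 126, 107]
199 [68, 66, 65, 64, 112, 130, 130, 134, 180, 183, 178, 175, 107, 67, 66, 68, 65, 62]
202 [62, 67, 66, 65, 113, 135, 132, 178, 183, 181, 179, 173, 172, 162, 101, 70, 64, 81]
205 [62, 66, 62, 62, 80, 125, 133, 140, 171, 181, 178, 176, 173, 147, 140, 80, 63, 64]
208 [67, 67, 66, 68, 63, 122, 129, 131, 133, 133, 134, 138, 140, 139, 140, 107, 70, 63]
211 [53, 58, 55, 60, 57, 92, 125, 132, 133, 133, 135, 136, 135, 134, 137, 117, 101, 71]
214 [56, 59, 60, 58, 56, 111, 126, 132, 130, 133, 135, 136, 136, 136, 137, 121, 144, 148]
217 [54, 60, 59, 55, 57, 87, 142, 132, 134, 134, 134, 137, 137, 138, 136, 121, 144, 130]
220 [61, 60, 57, 60, 59, 60, 64, 132, 141, 145, 137, 141, 138, 139, 140, 137, 147, 145]
223 [61, 60, 59, 57, 60, 61, 57, 59, 55, 63, 92, 104, 126, 145, 144, 142, 139, 145]
```

Emit:
move_arm(offset=[[1.5, 0, -0.5], [0, 0, 0], [1, 0, 0], [0, 0, 0], [0, 0, 0]], dr=[[0, 0, 0], [0, 0, 0], [0, 0, 0], [0, 0, 0], [0, 0, 0]], gripper=[1, 1, 1, 1, 1])

```text
time: 8.78
tcp_pos: [0.6117, 0.1151, 0.1035]
eef_rot: [0.283, 1.548, -0.275]
contact_force: [-0.2, 0.1, -2.4]
opening: 0.0501
```

Emit:
move_arm(offset=[[1, 0, 0], [0, 0, 0], [1, 0, 0], [0, 0, 0], [0, 0, 0]], dr=[[0, 0, 0], [0, 0, 0], [0, 0, 0], [0, 0, 0], [0, 0, 0]], gripper=[1, 1, 1, 1, 1])

```text
time: 9.2
tcp_pos: [0.6126, 0.115, 0.1024]
eef_rot: [0.283, 1.547, -0.274]
contact_force: [0.3, 0.3, -1.2]
opening: 0.0502
```

```bash
python3 st.py 0.611 0.115 0.102 -20
```

```text
t 9.2 tcp [0.6126 0.115  0.1024] j [-0.16  0.6  -0.09  1.75  0.06  0.79  0.94] open 0.0502 F [ 0.3  0.3 -1.2]
tool x [ 0.007  0.004 -1.   ] tool z yaw deg -20.38
to target, tool mm [ 0.4 -0.5 -1.5]
dr units [-0.08  0.06 -0.08]
```

Emit:
move_arm(offset=[[1, 0, -1.2], [0, 0, 0], [1, 0, 0], [0, 0, 0], [0, 0, 0]], dr=[[0, 0.06, 0], [0, 0, 0], [0, 0, 0], [0, 0, 0], [0, 0, 0]], gripper=[1, 1, 1, 1, 1])

```text
time: 9.62
tcp_pos: [0.6131, 0.1149, 0.1022]
eef_rot: [0.285, 1.549, -0.274]
contact_force: [0.1, -0.6, -0.4]
opening: 0.0502
```

```bash
python3 st.py 0.611 0.115 0.102 -20
```

```text
t 9.62 tcp [0.6131 0.1149 0.1022] j [-0.16  0.6  -0.09  1.74  0.06  0.8   0.94] open 0.0502 F [ 0.1 -0.6 -0.4]
tool x [ 0.005  0.006 -1.   ] tool z yaw deg -20.42
to target, tool mm [ 0.1 -0.6 -2. ]
dr units [-0.08  0.03 -0.09]
```

Emit:
move_arm(offset=[[-3, 0, -3], [0, 0, 0], [2, 0, 0], [0, 0, 0], [0, 0, 0]], dr=[[0, 0.06, 0], [0, 0, 0], [0, 0, 0], [0, 0, 0], [0, 0, 0]], gripper=[1, 1, 1, 1, 1])

```text
time: 10.03
tcp_pos: [0.6089, 0.1165, 0.1021]
eef_rot: [0.286, 1.557, -0.273]
contact_force: [-0.1, 0.2, 0.4]
opening: 0.0501
```

```bash
python3 st.py 0.611 0.115 0.102 -20
```

```text
t 10.03 tcp [0.6089 0.1165 0.1021] j [-0.16  0.6  -0.09  1.75  0.06  0.8   0.94] open 0.0501 F [-0.1  0.2  0.4]
tool x [-0.003  0.009 -1.   ] tool z yaw deg -20.39
to target, tool mm [ 0.1 -0.6  2.5]
dr units [-0.08 -0.06 -0.08]
```

Emit:
move_arm(offset=[[-2, -0.8, 1.5], [0, 0, 0], [2, 0, 0], [1, 0, 0], [0, 0, 0]], dr=[[0, 0, -0.08], [0, 0, 0], [0, 0, 0], [0, 0, 0], [0, 0, 0]], gripper=[1, 1, 1, 1, 1])

```text
time: 10.45
tcp_pos: [0.6106, 0.1149, 0.1026]
eef_rot: [0.279, 1.557, -0.279]
contact_force: [-0.4, 0.1, -1.8]
opening: 0.0499
```

```bash
python3 st.py 0.611 0.115 0.102 -20
```

```text
t 10.45 tcp [0.6106 0.1149 0.1026] j [-0.16  0.6  -0.09  1.74  0.06  0.81  0.93] open 0.0499 F [-0.4  0.1 -1.8]
tool x [-0.005  0.001 -1.   ] tool z yaw deg -20.39
to target, tool mm [0.6 0.2 0.4]
dr units [-0.08 -0.05  0.01]
```

Centred now, just off contact. One small step down, then release.

Emit:
move_arm(offset=[[1.2, 0, 0], [0, 0, 0], [0, 0, 0], [0, 0, 0], [0, 0, 0]], dr=[[0, 0, 0], [0, 0, 0], [0, 0, 0], [0, 0, 0], [0, 0, 0]], gripper=[1, 1, 1, 0.1, -1])

```text
time: 10.87
tcp_pos: [0.6113, 0.1147, 0.1021]
eef_rot: [0.28, 1.556, -0.279]
contact_force: [-0.6, 0.1, 0.3]
opening: 0.0609
```

Emit:
move_arm(offset=[[0, 0, 0], [0, 0, 0], [0, 0, 0], [0, 0, 0], [0, 0, 0]], dr=[[0, 0, 0], [0, 0, 0], [0, 0, 0], [0, 0, 0], [0, 0, 0]], gripper=[-1, -1, -1, -1, -1])

```text
time: 11.28
tcp_pos: [0.6112, 0.1151, 0.1014]
eef_rot: [0.28, 1.556, -0.279]
contact_force: [-0.1, -0.9, -0.6]
opening: 0.0851
```

```bash
python3 st.py 0.611 0.115 0.102 -20
python3 - <<'E'
from h import *
a=snap('scene','s6');crop(a,230,170,310,240,8,'s6c')
E
```

```text
t 11.28 tcp [0.6112 0.1151 0.1014] j [-0.16  0.6  -0.09  1.74  0.07  0.8   0.93] open 0.0851 F [-0.1 -0.9 -0.6]
tool x [-0.003  0.001 -1.   ] tool z yaw deg -20.38
to target, tool mm [-0.6 -0.2 -0.2]
dr units [-0.08 -0.04  0.  ]
```

View pics/s6c.png

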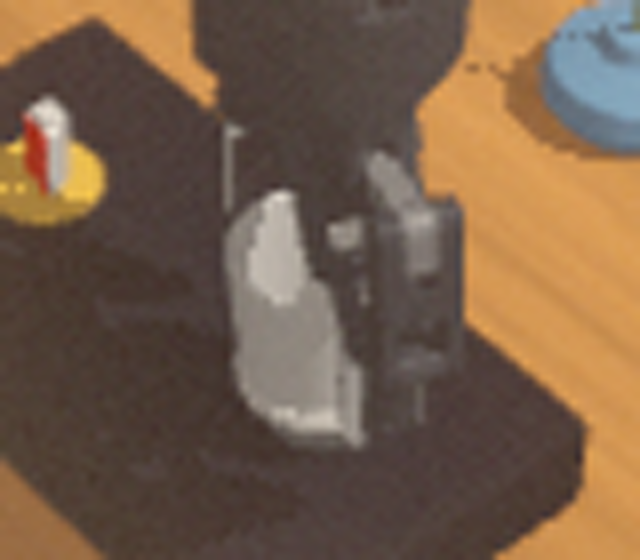

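Cup is standing on the plate and released. Lifting straight up; measuring the knob from the first, unobstructed images.

Emit:
move_arm(offset=[[-10, 0, 0], [-20, 0, 0], [-30, 0, 0], [-35, 0, 0], [-25, 0, 0]], dr=[[0, 0, 0], [0, 0, 0], [0, 0, 0], [0, 0, 0], [0, 0, 0]], gripper=[-1, -1, -1, -1, -1])

```text
time: 11.75
tcp_pos: [0.6065, 0.114, 0.22]
eef_rot: [0.275, 1.571, -0.284]
contact_force: [1.1, -0.1, 0.9]
opening: 0.0853
```

```bash
python3 st.py 0.527 0.295 0.18 -20
python3 - <<'E'
from h import *
snap('scene','s7')
a=cv2.imread('pics/s7.png')
t=cv2.imread('pics/top0.png');s=cv2.imread('pics/scene0.png')
crop(a,230,170,310,240,5,'a');crop(t,132,204,166,240,11,'b');crop(s,335,222,369,258,11,'c')
cv2.imwrite('pics/abc7.png',np.hstack([cv2.imread(f'pics/{k}.png') for k in 'bc']))
cv2.imwrite('pics/cup7.png',cv2.imread('pics/a.png'))
E
```

```text
t 11.75 tcp [0.6065 0.114  0.22  ] j [-0.16  0.46 -0.1   1.67  0.05  1.04  0.95] open 0.0853 F [ 1.1 -0.1  0.9]
tool x [-0.019 -0.002 -1.   ] tool z yaw deg -20.36
to target, tool mm [  41.1  142.4 -136.8]
dr units [-0.07 -0.19  0.1 ]
```

View pics/cup7.png

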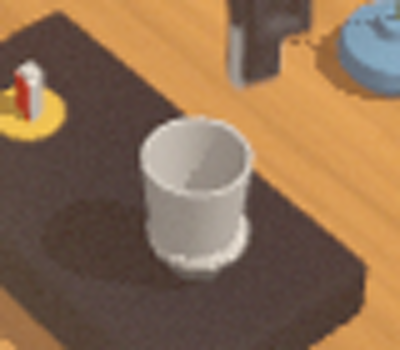

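View pics/abc7.png

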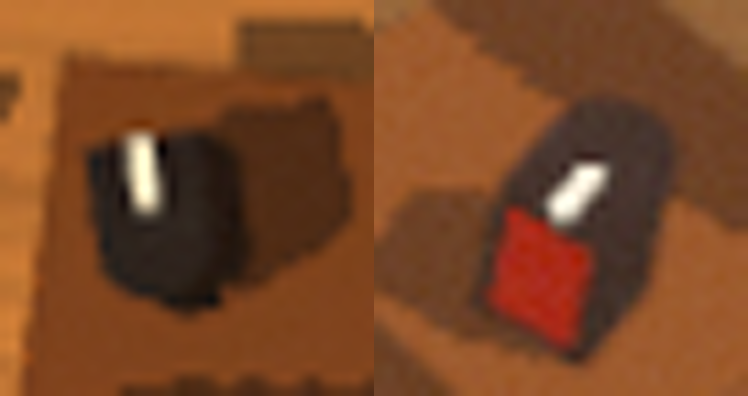

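Run:
```python
from h import *
S=lambda x,y:(335+(x-374)/11-.45,222+y/11-.45)
T=lambda x,y:(132+x/11-.45,204+y/11-.45)
an=lambda v:np.degrees(np.arctan2(v[1],v[0]))
tl,tr=onz('scene',S(508,206),.093),onz('scene',S(594,243),.093)
bl,br=onz('scene',S(490,305),.055),onz('scene',S(577,350),.055)
print('scene top corners',tl,tr,np.linalg.norm(tl-tr),'bottom',bl,br)
for a,b in((tl,tr),(bl,br)):
    e=b-a;n=np.array([-e[1],e[0]]);n=n if n[0]>0 else -n;y=an(n);m=(a+b)/2;print('sc yaw',y,'centre',m[:2]-.018*np.array([np.cos(np.radians(y)),np.sin(np.radians(y))]))
a,b=onz('top',T(90,152),.093),onz('top',T(208,130),.093);e=b-a;n=np.array([-e[1],e[0]]);n=n if n[0]>0 else -n;y=an(n);m=(a+b)/2
print('top',a,b,np.linalg.norm(a-b),y,m[:2]-.018*np.array([np.cos(np.radians(y)),np.sin(np.radians(y))]))
for n,f,p,q in(('top',T,(150,210),(140,137)),('scene',S,(600,165),(558,222))):
    A=onz(n,f(*p),.093);B=onz(n,f(*q),.093);print(n,'line yaw',an(B-A),A,B)
# stem angle subpixel: red-ness profile
i=cv2.imread('pics/scene0.png').astype(int)
for v in range(183,196): print(v,[(f"{i[v,u,2]-i[v,u,1]:4d}/{i[v,u,1]-i[v,u,0]:3d}") for u in range(230,241)])
```

```text
scene top corners [0.54594434 0.29482404 0.093     ] [0.54012579 0.31190096 0.093     ] 0.01804097586257489 bottom [0.54066038 0.29232323 0.055     ] [0.53591849 0.31126304 0.055     ]
sc yaw 18.81530893964738 centre [0.52599693 0.29755717]
sc yaw 14.055989976276374 centre [0.52082838 0.29742148]
top [0.53801354 0.31345131 0.093     ] [0.54341229 0.28714675 0.093     ] 0.026852864549553268 11.598336439119873 [0.52308046 0.29668014]
top line yaw 11.274100706107639 [0.52538524 0.29914475 0.093     ] [0.54156876 0.30237093 0.093     ]
scene line yaw 13.747285122933254 [0.52399455 0.29957932 0.093     ] [0.54148938 0.3038594  0.093     ]
183 ['  17/  8', '  19/  7', '  19/  7', '  14/  7', '  11/ 11', '  10/ 11', '  10/ 12', '  13/  8', '  18/  6', '  17/  9', '  22/  5']
184 ['  16/  7', '  22/  6', '  36/  8', '  55/ 12', '  17/ 10', '  10/ 12', '  10/ 11', '   9/ 13', '  11/ 12', '  19/  5', '  17/  8']
185 ['  20/  4', '  20/  7', '  20/  8', '  97/ 11', '  62/ 15', '  13/ 13', '  11/ 11', '  10/ 12', '  10/  9', '  17/  8', '  18/  7']
186 ['  18/  9', '  20/  8', '  19/  9', ' 111/
[... 622 characters left out ...]
1', '  45/112']
191 ['  40/ 70', '  41/ 69', '  39/ 73', '  74/ 52', ' 111/ 23', '  95/ 18', '  16/ 12', '  10/ 11', '  29/ 50', '  44/103', '  46/114']
192 ['  41/ 68', '  39/ 71', '  37/ 72', '  44/ 65', '  77/ 45', '  92/ 18', '  14/ 12', '  10/ 12', '  36/ 68', '  44/112', '  46/110']
193 ['  46/108', '  45/110', '  45/110', '  41/ 76', '  42/ 67', ' 107/ 33', '  17/ 13', '  26/ 47', '  42/ 99', '  45/110', '  47/109']
194 ['  44/107', '  44/113', '  45/111', '  45/109', '  46/107', '  60/ 93', '  39/ 72', '  43/100', '  46/108', '  46/109', '  46/110']
195 ['  46/108', '  44/112', '  45/111', '  46/116', '  44/109', '  46/112', '  45/105', '  45/111', '  46/111', '  46/114', '  45/115']
```

The cup stands in the middle of the plate (scene ~(269,203)). The knob centre is about (0.5235, 0.298) with yaw about +12.5°.

Emit:
move_arm(offset=[[0, 25, -25], [0, 28, -28], [0, 28, -28], [0, 28, -28], [0, 20, -20]], dr=[[0, -0.19, 0], [0, 0, 0], [0, 0, 0], [0, 0, 0], [0, 0, 0]], gripper=[-0.4, -0.4, -0.4, -0.4, -0.4])

```text
time: 12.22
tcp_pos: [0.5413, 0.275, 0.2333]
eef_rot: [0.292, 1.527, -0.298]
contact_force: [-0.4, 0.2, -0.1]
opening: 0.0597
```

Emit:
move_arm(offset=[[0, 0, 0], [0, 0, 0], [0, 0, 0], [0, 0, 0], [0, 0, 0]], dr=[[-1.3, 0, 0], [-1.3, 0, 0], [-1.3, 0, 0], [-1.3, 0, 0], [-1, 0, 0]], gripper=[-0.4, -0.4, -0.4, -0.4, -0.4])

```text
time: 12.63
tcp_pos: [0.534, 0.2897, 0.2375]
eef_rot: [-0.162, 1.54, 0.158]
contact_force: [-0.3, 0.1, 0.9]
opening: 0.0599
```

```bash
python3 st.py 0.5235 0.298 0.14 12.5
```

```text
t 12.63 tcp [0.534  0.2897 0.2375] j [-0.35  0.41 -0.26  1.7   0.14  1.02  1.12] open 0.0599 F [-0.3  0.1  0.9]
tool x [ 0.025 -0.    -1.   ] tool z yaw deg 11.75
to target, tool mm [ 97.2  10.7 -10.9]
dr units [-0.15  0.28  0.06]
```

Emit:
move_arm(offset=[[0, 8, -8], [0, 0, 0], [25, 0, 0], [30, 0, 0], [18, 0, 0]], dr=[[-0.1, 0.28, 0.06], [0, 0, 0], [0, 0, 0], [0, 0, 0], [0, 0, 0]], gripper=[-0.4, -0.4, -0.4, -0.4, -0.4])

```text
time: 13.05
tcp_pos: [0.5273, 0.3, 0.1706]
eef_rot: [-0.157, 1.555, 0.168]
contact_force: [0.0, 0.0, -0.6]
opening: 0.0598
```

```bash
python3 st.py 0.5235 0.298 0.085 12.5
```

```text
t 13.05 tcp [0.5273 0.3    0.1706] j [-0.36  0.49 -0.26  1.75  0.15  0.91  1.09] open 0.0598 F [ 0.   0.  -0.6]
tool x [ 0.009  0.008 -1.   ] tool z yaw deg 11.86
to target, tool mm [85.6 -1.6 -5. ]
dr units [-0.13  0.12 -0.06]
```

Emit:
move_arm(offset=[[0, -1, -4], [20, 0, 0], [20, 0, 0], [10, 0, 0], [0, 0, 0]], dr=[[-0.1, 0.12, 0], [0, 0, 0], [0, 0, 0], [0, 0, 0], [0, 0, 0]], gripper=[-0.4, -0.4, -0.4, -0.4, -0.4])

```text
time: 13.47
tcp_pos: [0.5213, 0.2976, 0.1188]
eef_rot: [-0.161, 1.572, 0.166]
contact_force: [0.5, -0.5, 0.5]
opening: 0.0596
```

```bash
python3 st.py 0.5235 0.298 0.085 12.5
python3 - <<'E'
from h import *
a=snap('scene','s8');crop(a,310,180,400,270,6,'s8c')
E
```

```text
t 13.47 tcp [0.5213 0.2976 0.1188] j [-0.37  0.56 -0.25  1.78  0.17  0.82  1.08] open 0.0596 F [ 0.5 -0.5  0.5]
tool x [-0.007  0.003 -1.   ] tool z yaw deg 11.89
to target, tool mm [33.7 -0.2  2.4]
dr units [-0.12 -0.08 -0.05]
```

View pics/s8c.png

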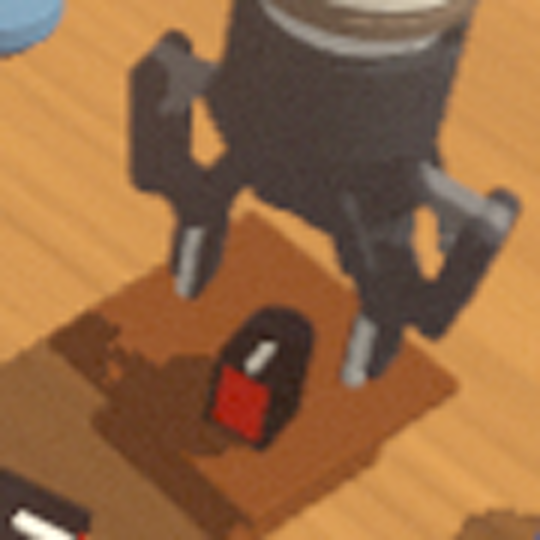

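The knob (crop ~(258,375)) lies between the open jaws. Descending.

Emit:
move_arm(offset=[[0, 0, 2], [12, 0, 0], [12, 0, 0], [5, 0, 0], [0, 0, 0]], dr=[[-0.1, 0, 0], [0, 0, 0], [0, 0, 0], [0, 0, 0], [0, 0, 0]], gripper=[-0.4, -0.4, -0.4, -0.4, -0.4])

```text
time: 13.93
tcp_pos: [0.5271, 0.3003, 0.0936]
eef_rot: [-0.164, 1.562, 0.175]
contact_force: [-0.4, 0.6, -0.1]
opening: 0.06
```

```bash
python3 st.py 0.5235 0.298 0.085 12.5
```

```text
t 13.93 tcp [0.5271 0.3003 0.0936] j [-0.38  0.6  -0.24  1.79  0.18  0.77  1.08] open 0.06 F [-0.4  0.6 -0.1]
tool x [ 0.001  0.007 -1.   ] tool z yaw deg 12.36
to target, tool mm [ 8.5 -1.6 -4.1]
dr units [-0.03  0.03 -0.08]
```

Emit:
move_arm(offset=[[0, -1.5, -3], [0, 0, 0], [4, 0, 0], [4, 0, 0], [0, 0, 0]], dr=[[0, 0, -0.08], [0, 0, 0], [0, 0, 0], [0, 0, 0], [0, 0, 0]], gripper=[-0.4, -0.4, -0.4, -0.4, -0.4])

```text
time: 14.35
tcp_pos: [0.5241, 0.298, 0.0849]
eef_rot: [-0.17, 1.562, 0.169]
contact_force: [-0.3, -0.0, -0.2]
opening: 0.0597
```

```bash
python3 st.py 0.5235 0.298 0.085 12.5
```

```text
t 14.35 tcp [0.5241 0.298  0.0849] j [-0.39  0.61 -0.23  1.8   0.19  0.76  1.07] open 0.0597 F [-0.3 -0.  -0.2]
tool x [ 0.002 -0.001 -1.   ] tool z yaw deg 12.36
to target, tool mm [-0.1  0.1 -0.6]
dr units [-0.03  0.02  0.01]
```

Lined up to within 1 mm. Closing the gripper.

Emit:
move_arm(offset=[[0, 0, 0], [0, 0, 0], [0, 0, 0], [0, 0, 0], [0, 0, 0]], dr=[[0, 0, 0], [0, 0, 0], [0, 0, 0], [0, 0, 0], [0, 0, 0]], gripper=[0, 0.5, 1, 1, 1], grip_force=70)

```text
time: 14.77
tcp_pos: [0.5243, 0.2982, 0.0851]
eef_rot: [-0.17, 1.562, 0.169]
contact_force: [0.1, -0.1, -1.2]
opening: 0.0252
```

Emit:
move_arm(offset=[[0, 0, 0], [0, 0, 0], [0, 0, 0], [0, 0, 0], [0, 0, 0]], dr=[[0, 0, 0], [0, 0, 0], [0, 0, 0], [0, 0, 0], [0, 0, 0]], gripper=[1, 1, 1, 1, 1])

```text
time: 15.18
tcp_pos: [0.5242, 0.2981, 0.085]
eef_rot: [-0.17, 1.562, 0.169]
contact_force: [-0.1, 0.0, -0.2]
opening: 0.0251
```

```bash
python3 st.py 0.5235 0.298 0.085 12.5
python3 - <<'E'
from h import *
a=snap('scene','s9');crop(a,310,180,400,270,6,'s9c')
E
```

```text
t 15.18 tcp [0.5242 0.2981 0.085 ] j [-0.39  0.61 -0.23  1.8   0.19  0.76  1.07] open 0.0251 F [-0.1  0.  -0.2]
tool x [ 0.002 -0.001 -1.   ] tool z yaw deg 12.36
to target, tool mm [-0.   0.1 -0.7]
dr units [-0.03  0.03  0.01]
```

View pics/s9c.png

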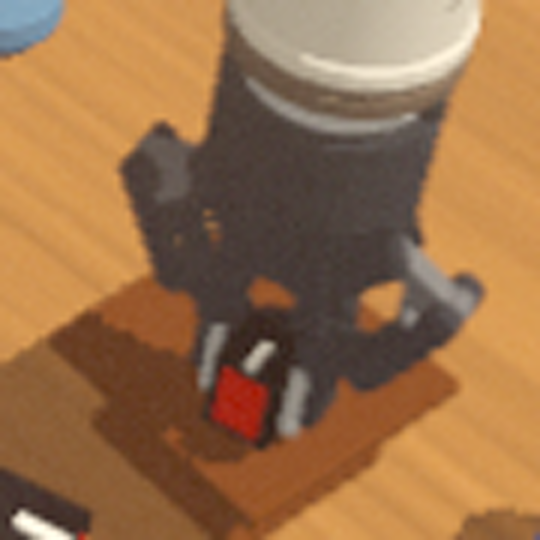

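Knob is gripped with its sides in the pads (opening 25 mm). Lifting.

Emit:
move_arm(offset=[[-10, 0, 0], [-20, 0, 0], [-30, 0, 0], [-30, 0, 0], [-20, 0, 0]], dr=[[0, 0, 0], [0, 0, 0], [0, 0, 0], [0, 0, 0], [0, 0, 0]], gripper=[1, 1, 1, 1, 1])

```text
time: 15.65
tcp_pos: [0.5193, 0.2954, 0.194]
eef_rot: [-0.175, 1.576, 0.165]
contact_force: [1.3, 0.6, -1.0]
opening: 0.0248
```

Emit:
move_arm(offset=[[0, 0, 0], [0, 0, 0], [0, 0, 0], [0, 0, 0], [0, 0, 0]], dr=[[1, 0, 0], [1.2, 0, 0], [1.2, 0, 0], [0.5, 0, 0], [0, 0, 0]], gripper=[1, 1, 1, 1, 1])

```text
time: 16.07
tcp_pos: [0.5229, 0.2979, 0.2062]
eef_rot: [0.11, 1.566, -0.11]
contact_force: [-0.3, -0.4, -1.9]
opening: 0.0252
```

```bash
python3 st.py 0.610 -0.0155 0.2 -9
```

```text
t 16.07 tcp [0.5229 0.2979 0.2062] j [-0.42  0.44 -0.19  1.73  0.1   0.98  0.79] open 0.0252 F [-0.3 -0.4 -1.9]
tool x [ 0.002  0.    -1.   ] tool z yaw deg -8.02
to target, tool mm [   6.3 -298.1  129.9]
dr units [ 0.2   0.03 -0.01]
```

Emit:
move_arm(offset=[[0, -20, 9], [0, -33, 14.5], [0, -36, 15.5], [0, -36, 15.5], [0, -36, 15.5]], dr=[[0.2, 0, 0], [0, 0, 0], [0, 0, 0], [0, 0, 0], [0, 0, 0]], gripper=[1, 1, 1, 1, 1])

```text
time: 16.48
tcp_pos: [0.5653, 0.1391, 0.2084]
eef_rot: [0.106, 1.567, -0.09]
contact_force: [0.6, 0.4, -1.8]
opening: 0.0251
```

Emit:
move_arm(offset=[[0, -36, 15.5], [0, -36, 15.5], [0, -25, 11], [0, -10, 5], [0, 0, 0]], dr=[[0, 0, 0], [0, 0, 0], [0, 0, 0], [0, 0, 0], [0, 0, 0]], gripper=[1, 1, 1, 1, 1])

```text
time: 16.9
tcp_pos: [0.6007, 0.0093, 0.2092]
eef_rot: [0.105, 1.565, -0.097]
contact_force: [-0.6, 0.5, -1.6]
opening: 0.0252
```

```bash
python3 st.py 0.610 -0.0155 0.13 -9
```

```text
t 16.9 tcp [0.6007 0.0093 0.2092] j [ 0.02  0.43 -0.1   1.74  0.05  0.97  1.34] open 0.0252 F [-0.6  0.5 -1.6]
tool x [ 0.004  0.005 -1.   ] tool z yaw deg -7.4
to target, tool mm [ 79.1 -23.8  12.2]
dr units [ 0.32  0.04 -0.06]
```

Emit:
move_arm(offset=[[0, -16, 8], [0, -6, 2], [0, 0, 0], [20, 0, 0], [20, 0, 0]], dr=[[0.3, 0, 0], [0, 0, 0], [0, 0, 0], [0, 0, 0], [0, 0, 0]], gripper=[1, 1, 1, 1, 1])

```text
time: 17.32
tcp_pos: [0.6113, -0.0083, 0.1734]
eef_rot: [0.125, 1.556, -0.109]
contact_force: [-0.3, 0.7, -2.0]
opening: 0.0248
```

```bash
python3 st.py 0.610 -0.0155 0.12 -9
```

```text
t 17.32 tcp [ 0.6113 -0.0083  0.1734] j [ 0.05  0.48 -0.09  1.74  0.04  0.9   1.36] open 0.0248 F [-0.3  0.7 -2. ]
tool x [ 0.012  0.009 -1.   ] tool z yaw deg -8.57
to target, tool mm [53.4 -7.8 -0.8]
dr units [ 0.09  0.12 -0.12]
```

Emit:
move_arm(offset=[[0, -6, -0.5], [0, 0, 0], [15, 0, 0], [15, 0, 0], [0, 0, 0]], dr=[[0.1, 0.12, -0.12], [0, 0, 0], [0, 0, 0], [0, 0, 0], [0, 0, 0]], gripper=[1, 1, 1, 1, 1])

```text
time: 17.73
tcp_pos: [0.6082, -0.0066, 0.1423]
eef_rot: [0.118, 1.573, -0.115]
contact_force: [-0.3, -0.3, -1.6]
opening: 0.0247
```

```bash
python3 st.py 0.610 -0.0155 0.12 -9
python3 - <<'E'
from h import *
a=snap('scene','s10');crop(a,200,140,280,210,8,'s10c');b=snap('top','t10');crop(b,225,150,315,230,6,'t10c')
E
```

```text
t 17.73 tcp [ 0.6082 -0.0066  0.1423] j [ 0.04  0.53 -0.09  1.76  0.05  0.87  1.35] open 0.0247 F [-0.3 -0.3 -1.6]
tool x [-0.005  0.003 -1.   ] tool z yaw deg -8.5
to target, tool mm [22.3 -8.6  3.2]
dr units [ 0.1  -0.06 -0.02]
```

View pics/s10c.png

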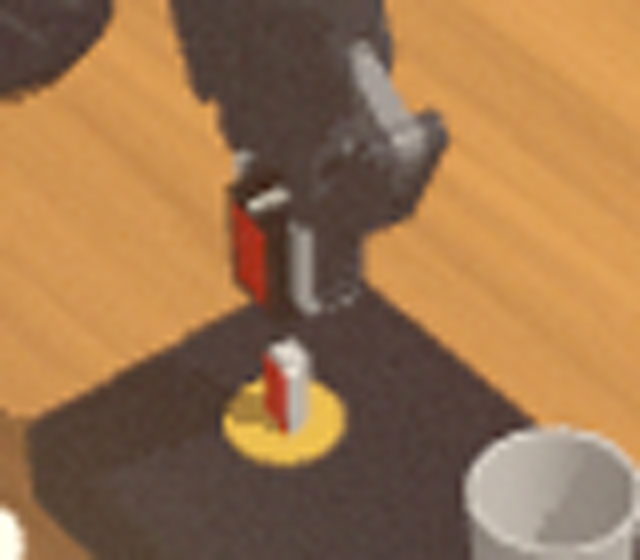

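View pics/t10c.png

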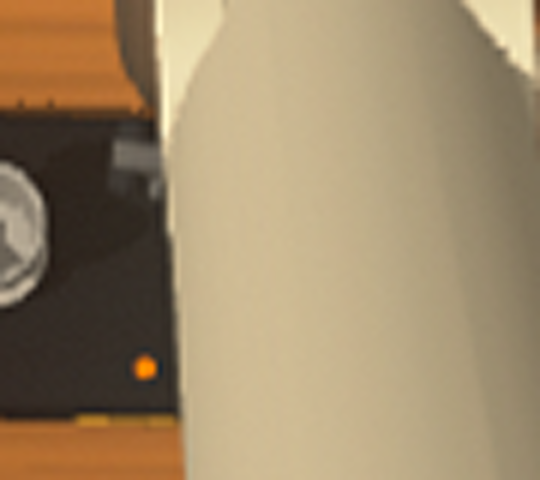

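Emit:
move_arm(offset=[[0, -7, 2.5], [0, -3, 1], [0, 0, 0], [6, 0, 0], [6, 0, 0]], dr=[[0.2, -0.06, 0], [0, 0, 0], [0, 0, 0], [0, 0, 0], [0, 0, 0]], gripper=[1, 1, 1, 1, 1])

```text
time: 18.25
tcp_pos: [0.6162, -0.0182, 0.1389]
eef_rot: [0.134, 1.552, -0.13]
contact_force: [0.0, -0.5, -2.5]
opening: 0.0253
```

```bash
python3 st.py 0.610 -0.0155 0.11 -10
```

```text
t 18.25 tcp [ 0.6162 -0.0182  0.1389] j [ 0.05  0.53 -0.08  1.75  0.05  0.84  1.35] open 0.0253 F [ 0.  -0.5 -2.5]
tool x [ 0.015  0.001 -1.   ] tool z yaw deg -9.62
to target, tool mm [28.8  1.5 -6.9]
dr units [ 0.08  0.16 -0.04]
```

Emit:
move_arm(offset=[[0, 1, -5], [0, 0, 0], [8, 0, 0], [8, 0, 0], [0, 0, 0]], dr=[[0.08, 0.16, 0], [0, 0, 0], [0, 0, 0], [0, 0, 0], [0, 0, 0]], gripper=[1, 1, 1, 1, 1])

```text
time: 18.67
tcp_pos: [0.6098, -0.016, 0.1197]
eef_rot: [0.141, 1.57, -0.135]
contact_force: [-0.1, 0.1, -1.2]
opening: 0.0251
```

```bash
python3 st.py 0.610 -0.0155 0.11 -10
```

```text
t 18.67 tcp [ 0.6098 -0.016   0.1197] j [ 0.04  0.56 -0.08  1.77  0.05  0.82  1.34] open 0.0251 F [-0.1  0.1 -1.2]
tool x [-0.003  0.004 -1.   ] tool z yaw deg -10.07
to target, tool mm [9.7 0.5 0.2]
dr units [-0.01 -0.04 -0.04]
```

Run:
```python
from h import *
a=snap('scene','s11');crop(a,215,150,260,205,11,'s11c')
c=np.array([.6098,-.016]);y=np.radians(-10);ex=np.array([np.cos(y),np.sin(y)]);ey=np.array([-ex[1],ex[0]])
for nm,z in(('top',.1277),('bot',.0897)):
  for nn,p in(('red+y',c+.018*ex+.013*ey),('red-y',c+.018*ex-.013*ey),('ctr',c)):
    uv=proj('scene',[*p,z])[0];print(nm,nn,uv.round(1),'crop',((uv-[215,150]+.45)*11).round(0))
uv=proj('scene',[.61,-.0155,.075])[0];print('stemtop',uv,((uv-[215,150]+.45)*11).round(0))
```

```text
top red+y [230.1 173.8] crop [171. 267.]
top red-y [225.  167.6] crop [115. 198.]
top ctr [234.  168.2] crop [214. 205.]
bot red+y [230.5 185.2] crop [176. 393.]
bot red-y [225.5 179. ] crop [121. 324.]
bot ctr [234.4 179.6] crop [218. 330.]
stemtop [234.60512653 183.97146188] [221. 379.]
```

View pics/s11c.png

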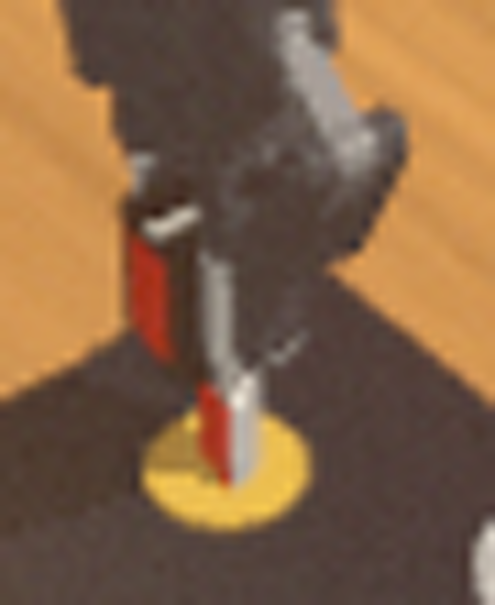

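Emit:
move_arm(offset=[[5, 0.3, 0.2], [4, 0, 0], [0, 0, 0], [3, 0, 0], [0, 0, 0]], dr=[[0, 0, 0], [0, 0, 0], [0, 0, 0], [0, 0, 0], [0, 0, 0]], gripper=[1, 1, 1, 1, 1])

```text
time: 19.13
tcp_pos: [0.6102, -0.0154, 0.1065]
eef_rot: [0.141, 1.57, -0.135]
contact_force: [0.5, 1.1, -0.8]
opening: 0.0252
```

```bash
python3 st.py 0.610 -0.0155 0.1 -10
```

```text
t 19.13 tcp [ 0.6102 -0.0154  0.1065] j [ 0.04  0.58 -0.08  1.77  0.05  0.8   1.33] open 0.0252 F [ 0.5  1.1 -0.8]
tool x [-0.003  0.004 -1.   ] tool z yaw deg -10.05
to target, tool mm [ 6.5 -0.2 -0.1]
dr units [-0.01 -0.05 -0.04]
```

Emit:
move_arm(offset=[[2, 0, 0], [0, 0, 0], [2, 0, 0], [0, 0, 0], [0, 0, 0]], dr=[[0, 0, 0], [0, 0, 0], [0, 0, 0], [0, 0, 0], [0, 0, 0]], gripper=[1, 1, 1, 1, 1])

```text
time: 19.55
tcp_pos: [0.6106, -0.0155, 0.1025]
eef_rot: [0.141, 1.569, -0.135]
contact_force: [0.5, -0.3, -1.6]
opening: 0.0249
```

```bash
python3 st.py 0.610 -0.0155 0.1 -10
```

```text
t 19.55 tcp [ 0.6106 -0.0155  0.1025] j [ 0.04  0.58 -0.08  1.77  0.05  0.79  1.33] open 0.0249 F [ 0.5 -0.3 -1.6]
tool x [-0.002  0.004 -1.   ] tool z yaw deg -10.05
to target, tool mm [ 2.5 -0.2 -0.6]
dr units [-0.01 -0.03 -0.04]
```

Emit:
move_arm(offset=[[2, 0, -0.4], [0, 0, 0], [2, 0, 0], [0, 0, 0], [0, 0, 0]], dr=[[0, 0, 0], [0, 0, 0], [0, 0, 0], [0, 0, 0], [0, 0, 0]], gripper=[1, 1, 1, 1, 1])

```text
time: 19.97
tcp_pos: [0.6104, -0.0156, 0.0984]
eef_rot: [0.141, 1.568, -0.135]
contact_force: [0.7, -0.8, -1.8]
opening: 0.0248
```

```bash
python3 st.py 0.610 -0.0155 0.1 -10
```

```text
t 19.97 tcp [ 0.6104 -0.0156  0.0984] j [ 0.04  0.59 -0.08  1.77  0.06  0.78  1.33] open 0.0248 F [ 0.7 -0.8 -1.8]
tool x [-0.002  0.004 -1.   ] tool z yaw deg -10.06
to target, tool mm [-1.6  0.  -0.4]
dr units [-0.01 -0.03 -0.04]
```

No resistance with the bore already about 6 mm over the shaft, so the D has engaged. Continuing down.

Emit:
move_arm(offset=[[2.5, 0, 0], [0, 0, 0], [2.5, 0, 0], [0, 0, 0], [2, 0, 0]], dr=[[0, 0, 0], [0, 0, 0], [0, 0, 0], [0, 0, 0], [0, 0, 0]], gripper=[1, 1, 1, 1, 1])

```text
time: 20.38
tcp_pos: [0.6105, -0.0156, 0.0911]
eef_rot: [0.141, 1.568, -0.135]
contact_force: [0.2, -0.1, -1.0]
opening: 0.0249
```

```bash
python3 st.py 0.610 -0.0155 0.08 -10
```

```text
t 20.38 tcp [ 0.6105 -0.0156  0.0911] j [ 0.04  0.6  -0.08  1.78  0.06  0.77  1.33] open 0.0249 F [ 0.2 -0.1 -1. ]
tool x [-0.001  0.004 -1.   ] tool z yaw deg -10.06
to target, tool mm [11.1 -0.1 -0.5]
dr units [-0.01 -0.02 -0.04]
```

Emit:
move_arm(offset=[[2.5, 0, 0], [0, 0, 0], [2, 0, 0], [0, 0, 0], [0, 0, 0]], dr=[[0, 0, 0], [0, 0, 0], [0, 0, 0], [0, 0, 0], [0, 0, 0]], gripper=[1, 1, 1, 1, 1])

```text
time: 20.8
tcp_pos: [0.6106, -0.0155, 0.087]
eef_rot: [0.141, 1.568, -0.135]
contact_force: [-0.8, 0.1, 3.4]
opening: 0.0251
```

```bash
python3 st.py 0.610 -0.0155 0.08 -10;python3 - <<'E'
from h import *
a=snap('scene','s12');crop(a,205,140,265,210,8,'s12c')
E
```

```text
t 20.8 tcp [ 0.6106 -0.0155  0.087 ] j [ 0.04  0.61 -0.08  1.78  0.06  0.76  1.33] open 0.0251 F [-0.8  0.1  3.4]
tool x [-0.001  0.004 -1.   ] tool z yaw deg -10.06
to target, tool mm [ 7.  -0.1 -0.6]
dr units [-0.01 -0.02 -0.04]
```

View pics/s12c.png

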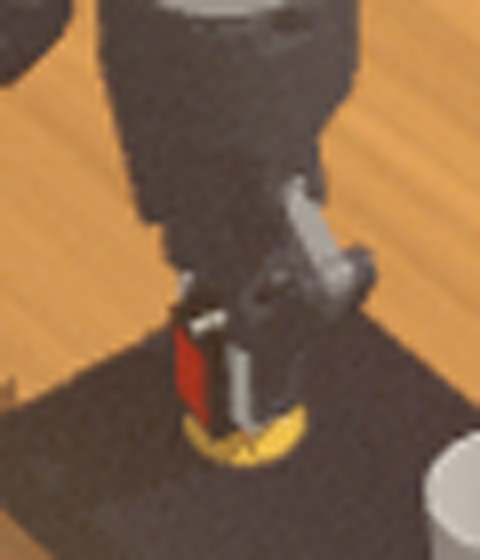

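The knob is fully on: the spring reacts from TCP z≈0.089, as predicted. Pressing to the stop.

Emit:
move_arm(offset=[[2.5, 0, 0], [1, 0, 0], [2.5, 0, 0], [1, 0, 0], [2, 0, 0]], dr=[[0, 0, 0], [0, 0, 0], [0, 0, 0], [0, 0, 0], [0, 0, 0]], gripper=[1, 1, 1, 1, 1], grip_force=100)

```text
time: 21.27
tcp_pos: [0.6108, -0.0156, 0.0806]
eef_rot: [0.141, 1.568, -0.135]
contact_force: [-10.1, -0.6, 28.8]
opening: 0.0254
```

```bash
python3 st.py 0.610 -0.0155 0.08 -10
```

```text
t 21.27 tcp [ 0.6108 -0.0156  0.0806] j [ 0.04  0.61 -0.08  1.78  0.06  0.75  1.33] open 0.0254 F [-10.1  -0.6  28.8]
tool x [-0.001  0.004 -1.   ] tool z yaw deg -10.08
to target, tool mm [ 0.6 -0.1 -0.8]
dr units [-0.02 -0.02 -0.04]
```

Emit:
move_arm(offset=[[1.5, 0, -0.4], [1.5, 0, -0.4], [1.5, 0, -0.4], [1.5, 0, -0.4], [1.5, 0, -0.4]], dr=[[0, 0, 0], [0, 0, 0], [0, 0, 0], [0, 0, 0], [0, 0, 0]], gripper=[1, 1, 1, 1, 1])

```text
time: 21.68
tcp_pos: [0.6107, -0.0156, 0.0808]
eef_rot: [0.141, 1.564, -0.136]
contact_force: [-6.1, -0.2, 13.3]
opening: 0.0246
```

```bash
python3 st.py 0.610 -0.0155 0.08 -10;python3 - <<'E'
from h import *
a=snap('scene','s13');crop(a,190,120,310,240,5,'s13c')
for k in range(3): print(np.round(r.observe()['contact_force'],1), r.observe()['tcp_pos'])
E
```

```text
t 21.68 tcp [ 0.6107 -0.0156  0.0808] j [ 0.04  0.61 -0.07  1.78  0.06  0.75  1.33] open 0.0246 F [-6.1 -0.2 13.3]
tool x [ 0.003  0.003 -1.   ] tool z yaw deg -10.11
to target, tool mm [ 0.8 -0.  -0.7]
dr units [-0.02  0.03 -0.04]
[-5.2 -0.6 13.6] [ 0.61067219 -0.01552426  0.08080095]
[-5.2 -0.6 13.6] [ 0.61067219 -0.01552426  0.08080095]
[-5.2 -0.6 13.6] [ 0.61067219 -0.01552426  0.08080095]
```

View pics/s13c.png

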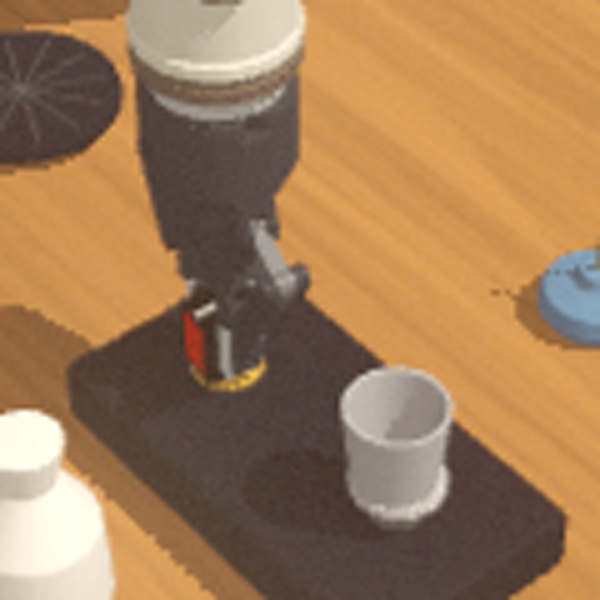

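Emit:
move_arm(offset=[[2.2, 0, 0], [2.2, 0, 0], [2.2, 0, 0], [2.2, 0, 0], [2.2, 0, 0]], dr=[[0, 0, 0], [0, 0, 0], [0, 0, 0], [0, 0, 0], [0, 0, 0]], gripper=[1, 1, 1, 1, 1])

```text
time: 22.15
tcp_pos: [0.6107, -0.0155, 0.0807]
eef_rot: [0.141, 1.563, -0.137]
contact_force: [-7.8, -0.4, 19.4]
opening: 0.0247
```

```bash
python3 st.py 0.610 -0.0155 0.08 -10;python3 - <<'E'
from h import *
for n in('scene','top'):
    b=snap(n,n+'14')
    d=cv2.absdiff(b,cv2.imread(f'pics/{n}0.png')).max(2)
    for nm,P in(('flask',[.76,.029,.06]),('caddy',[.7435,.2325,.05]),('incense',[.405,.0485,.02])):
        u,v=proj(n,P)[0].astype(int);print(n,nm,(u,v),'mean diff',d[v-10:v+11,u-10:u+11].mean().round(1))
print(np.round(r.observe()['contact_force'],1), r.observe()['tcp_pos'],r.observe()['qvel'].round(3))
E
```

```text
t 22.15 tcp [ 0.6107 -0.0155  0.0807] j [ 0.04  0.61 -0.07  1.78  0.06  0.74  1.33] open 0.0247 F [-7.8 -0.4 19.4]
tool x [ 0.003  0.002 -1.   ] tool z yaw deg -10.13
to target, tool mm [ 0.7 -0.1 -0.7]
dr units [-0.03  0.03 -0.03]
scene flask (np.int64(196), np.int64(227)) mean diff 3.6
scene caddy (np.int64(259), np.int64(282)) mean diff 3.4
scene incense (np.int64(308), np.int64(177)) mean diff 27.8
top flask (np.int64(257), np.int64(135)) mean diff 40.4
top caddy (np.int64(179), np.int64(141)) mean diff 13.9
top incense (np.int64(248), np.int64(274)) mean diff 33.0
[-9.   0.5 20.1] [ 0.61071394 -0.01552679  0.08066795] [-0.001 -0.003 -0.001  0.001  0.001 -0.002 -0.001]
```

View pics/scene14.png

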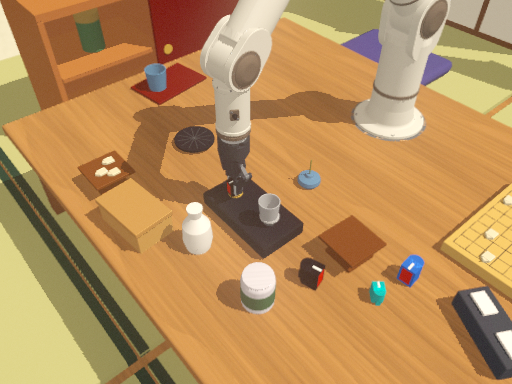

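The flask (196,227), caddy (258,288) and incense holder (309,179) are where they started; the incense difference is only the shadow having moved. The cup is on the plate at (269,208), and the knob is pressed and held. Handing in.

```bash
python3 -c "
from h import *
print(r.job_done());print(r.observe()['time'],r.observe()['contact_force'].round(1),r.observe()['tcp_pos'])"
```

```text
the job is handed in; nothing more can be done
None
the job is handed in; nothing more can be done
```

The job was handed in at about 22.3 s of the 54 s allowed. No verdict was reported.

**What I did:** I stood the pewter cup in the middle of the warmer's plate and released it. I then took the smaller black knob from the stand and turned it to -10° to match the D-shaft. It went onto the shaft without resistance, and I pressed it to the stop and handed in while still holding it.

**Last checks:**
- **Knob:** The spring reacted from TCP height of about 0.089 m, as expected for a fully seated knob. The stop came at 0.0807 m, against a predicted 0.081 m. The push was about 20 N against the 9 N spring, with the grip set to 100 N. Sideways force was about 8–9 N (at most 10 N).
- **Cup:** The scene image shows it upright and centred on the plate, within about 1–2 mm.
- **Flask, tea caddy, incense holder:** All three stand at their starting pixels in the scene view.

**What disagreed:**
- The pixel differences were large at the incense holder in both views, and at the flask and caddy in the top view. I put the scene one down to the arm's moved shadow; I did not inspect the final top picture.
- The two cameras disagreed by about 2 mm, so I used averages.
- The shaft angle estimates ran from about -14° to 0°.

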